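# Ready the camera inspection nest for the shift

## Task

Get the inspection nest ready: lift the dust caps off the cameras that still wear one and stand each cap upright, open side down, in a well of its own in the cap tray; then seat the carrier plate fully down on the two pins over the cameras, and hang both saddle lamps astride the lamp rail, the lamps being free to go up at any time. When everything is in place, press the start button on the controller all the way down and let go; leave the bottles, jar and cup where they stand.

Things in the scene. Friction and masses are not known exactly. Their poses are not given: they have to be found in the camera images.
- nest: Fixed camera nest: grey base 100 mm (own x) by 196 mm (own y) by 25 mm high, three black upright camera barrels in a row along y (35 mm diameter, tops at z 66 mm, 56 mm apart), and at each end an aluminium riser whose top is at z 74 mm with a steel pin 10 mm thick, 20 mm tall and tapered in its upper half, at own y = -88 and +88 mm. Origin: centre of the underside.
- nest_seat (a point): Point on the nest midway between the two pins, at the height of the riser tops (74 mm above the nest's underside), where the centre of the carrier's underside must come; axes as the nest.
- cap_0: Round black dust cap with a grey top, 46 mm diameter, 40 mm high, open below with a bore 39 mm wide and 24 mm deep; starts loosely over the nest's barrel at own y = -56 mm, with its rim 24 mm below the barrel's top; may be absent (some barrels are already bare). Origin: centre of its open lower rim, z up. 50 g.
- cap_1: Round black dust cap with a grey top, 46 mm diameter, 40 mm high, open below with a bore 39 mm wide and 24 mm deep; starts loosely over the nest's barrel at own y = 0 mm, with its rim 24 mm below the barrel's top; may be absent (some barrels are already bare). Origin: centre of its open lower rim, z up. 50 g.
- cap_2: Round black dust cap with a grey top, 46 mm diameter, 40 mm high, open below with a bore 39 mm wide and 24 mm deep; starts loosely over the nest's barrel at own y = 56 mm, with its rim 24 mm below the barrel's top; may be absent (some barrels are already bare). Origin: centre of its open lower rim, z up. 50 g.
- tray: Fixed grey cap tray 74 mm (own x) by 203 mm (own y), 15 mm high, walls 5 mm, floor 5 mm, three wells of 61 to 64 mm side in a row along y. Origin: centre of the underside.
- well_0 (a point): Centre of the floor of one well of the tray (own y = -66 mm, 5 mm above the table).
- well_1 (a point): Centre of the floor of one well of the tray (own y = 0 mm, 5 mm above the table).
- well_2 (a point): Centre of the floor of one well of the tray (own y = 66 mm, 5 mm above the table).
- carrier: Loose aluminium carrier plate 100 mm (own x) by 200 mm (own y), 8 mm thick, three square windows, and square holes 14 mm wide for the pins at own y = -88 and +88 mm. Bridge handle on the middle: black bar along own x, 80 mm long, 14 mm wide, from 43 to 55 mm above the underside, with two legs at x = -30 and +30 mm. Symmetrical to a half turn. Origin: centre of the underside. 350 g.
- rail: Fixed lamp rail: steel bar along own y, 16 mm thick, 300 mm between the posts, axis 130 mm above the table. Origin: on the table under the middle of the bar.
- rail_mid (a point): Middle of the rail's bar, on its axis; y along the bar.
- lamp_0: Loose saddle lamp: an inverted U of aluminium with white light panels, 64 mm wide (own x), 90 mm long (own y), 48 mm high; the two legs are 14 mm thick and 40 mm long, the crown 8 mm thick, with a 36 mm gap between them that runs along own y; it stands on its legs. It hangs with the gap over the rail and the crown on the bar. Symmetrical. Origin: centre between the feet of the legs. 200 g.
- lamp_1: Loose saddle lamp: an inverted U of aluminium with white light panels, 64 mm wide (own x), 90 mm long (own y), 48 mm high; the two legs are 14 mm thick and 40 mm long, the crown 8 mm thick, with a 36 mm gap between them that runs along own y; it stands on its legs. It hangs with the gap over the rail and the crown on the bar. Symmetrical. Origin: centre between the feet of the legs. 200 g.
- saddle_0 (a point): Underside of lamp_0's crown, middle, 40 mm above the feet; 8 mm above the bar's axis when hung.
- saddle_1 (a point): Underside of lamp_1's crown, middle, 40 mm above the feet; 8 mm above the bar's axis when hung.
- controller: Fixed white controller box, 150 mm (own x) by 90 mm, 60 mm high, with a round grey start button on its top towards own -x. Origin: centre of the underside.
- start_top (a point): Centre of the top of the start button (40 mm diameter, in a black collar 12 mm high), about 82 mm above the table when up.
- start (a joint): Travel of the start button in m: 0 up, 0.008 fully down; springs back; about 5 N to hold it down.
- squeeze: White squeeze bottle with red cap, 52 mm diameter, 120 mm tall; to be left alone. Origin: underside.
- jar: Amber glass jar, 60 mm diameter, 60 mm tall; to be left alone. Origin: underside.
- flux: Small white bottle, 44 mm diameter, 75 mm tall; to be left alone. Origin: underside.
- cup: Steel cup, 64 mm rim, 75 mm tall; to be left alone. Origin: underside.
Mind the look-alikes: they are no part of the job. What is shaped like the lamp_0 but purple or turquoise is not meant.

How it is judged:
On the way, in this order (a step that is already met when the one before it is completed fails the run):
1. every dust cap stands upright in a well of the cap tray (((horizontal distance between cap_0 and well_0 below 0.014 m and z of cap_0 in the frame of well_0 between -0.006 and 0.006 m) or (horizontal distance between cap_0 and well_1 below 0.014 m and z of cap_0 in the frame of well_1 between -0.006 and 0.006 m) or (horizontal distance between cap_0 and well_2 below 0.014 m and z of cap_0 in the frame of well_2 between -0.006 and 0.006 m)) and angle between each of cap_0, cap_1, cap_2's own z axis and vertical below 0.2 rad and linear speed of each of cap_0, cap_1, cap_2 below 0.05 m/s and contact force between each of cap_0, cap_1, cap_2 and the fingers below 0.5 N and ((horizontal distance between cap_1 and well_0 below 0.014 m and z of cap_1 in the frame of well_0 between -0.006 and 0.006 m) or (horizontal distance between cap_1 and well_1 below 0.014 m and z of cap_1 in the frame of well_1 between -0.006 and 0.006 m) or (horizontal distance between cap_1 and well_2 below 0.014 m and z of cap_1 in the frame of well_2 between -0.006 and 0.006 m)) and ((horizontal distance between cap_2 and well_0 below 0.014 m and z of cap_2 in the frame of well_0 between -0.006 and 0.006 m) or (horizontal distance between cap_2 and well_1 below 0.014 m and z of cap_2 in the frame of well_1 between -0.006 and 0.006 m) or (horizontal distance between cap_2 and well_2 below 0.014 m and z of cap_2 in the frame of well_2 between -0.006 and 0.006 m))), for 0.2 s.
2. the carrier is seated on the pins and both lamps hang on the rail (horizontal distance between carrier and nest_seat below 0.005 m and z of carrier in the frame of nest_seat between -0.004 and 0.004 m and angle between the y axis of carrier and the y axis of nest, either way round below 0.06 rad and angle between carrier's own z axis and vertical below 0.05 rad and linear speed of each of carrier, lamp_0, lamp_1 below 0.05 m/s and contact force between each of carrier, lamp_0, lamp_1 and the fingers below 0.5 N and x of saddle_0 in the frame of rail_mid between -0.016 and 0.016 m and y of saddle_0 in the frame of rail_mid between -0.125 and 0.125 m and z of saddle_0 in the frame of rail_mid between 0 and 0.018 m and angle between each of lamp_0, lamp_1's own z axis and vertical below 0.5 rad and x of saddle_1 in the frame of rail_mid between -0.016 and 0.016 m and y of saddle_1 in the frame of rail_mid between -0.125 and 0.125 m and z of saddle_1 in the frame of rail_mid between 0 and 0.018 m), for 0.2 s.
3. the start button is pressed fully down with everything in place (all of step 1 and all of step 2 and value of joint start above 0.0065 m), for 0.05 s.
At the end, for the whole second after the job is handed in: Every cap stands upright on a well floor (14 mm, 0.2 rad); carrier down on both risers, pins in its holes (5 mm, height 4 mm, 0.06 rad); both lamps hang on the bar between the posts (tilt under 0.5 rad); button pressed and up again; all released and at rest (all of step 1 and all of step 2 and value of joint start below 0.002 m); the robot touches nothing.
It fails at once if the squeeze bottle is shifted by more than 30 mm or tipped over (distance of squeeze from where it was at the start of the episode above 0.03 m or angle between squeeze's own z axis and vertical above 0.5 rad).
It fails at once if the amber jar is shifted by more than 30 mm or tipped over (distance of jar from where it was at the start of the episode above 0.03 m or angle between jar's own z axis and vertical above 0.5 rad).
It fails at once if the flux bottle is shifted by more than 30 mm or tipped over (distance of flux from where it was at the start of the episode above 0.03 m or angle between flux's own z axis and vertical above 0.5 rad).
It fails at once if the steel cup is shifted by more than 30 mm or tipped over (distance of cup from where it was at the start of the episode above 0.03 m or angle between cup's own z axis and vertical above 0.5 rad).
Of cap_0, cap_1, cap_2 only 2 to 3 are there at a start; the rules pass over those that are not, and their reading is None.
At some moment in a run one of carrier, cap_0, cap_1, cap_2 may be knocked a few centimetres aside while the robot is not near it.
Once in a run the grip may slacken for a moment while it holds something.
It also fails if it takes over 210 s, if anything falls off the work surface, if the arm or the gripper's body presses on something with over 40 N, if the wrist force passes 120 N, or if a joint passes its speed limit or range.

## Robot

A 6-joint arm with a two-finger parallel gripper is mounted at the origin on the work surface. World frame = base frame: x ahead of the robot, y to its left, z up, the work surface at z = 0. Lengths are in m, angles in rad, forces in N, time in s.
With the tool pointing down it reaches from about 0.35 to 0.85 m from the base axis. Payload 8.1 kg.
Tool frame: the origin (TCP) lies on the centre line of the jaws, within the pads' length; the fingertips stand 25 mm ahead of it and the grasp point (between the pads) lies 6 mm ahead of it; z points along the fingers, y is the line along which they close (so a half turn about z gives the same grasp; the last joint's range is limited). The gripper opens to 93 mm and grips with 3 to 60 N. Pads are 15 mm wide; open, the fingers measure 128 mm over their backs; the gripper's body (75 mm by 188 mm) begins 65 mm behind the grasp point.
Start: joints at [1.074, 0.13, 1.488, -0, 1.523, -0.085], TCP at [0.24, 0.55, 0.205] pointing down, gripper open.
Joint ranges: [-2.96, 2.96], [-0.89, 2.26], [0.02, 2.5], [-1.34, 4.48], [0, 2.73], [-2.66, 2.66]. Speed limits (rad/s): [2.39, 2.39, 2.79, 3.14, 3.14, 3.14].

## Interface

Orientations are given as a unit quaternion [x, y, z, w].
In Python, from bench import env gives the robot as it stands.
- The arm moves only by the tool move_arm, never from a script. Its argument "plan" is a list of rows, each an object with "delta_pos": the shift along the tool's x, y, z each as a share of 0.12 m, from -1 to 1, a list of three; "turn": the turn, a rotation vector about the tool's x, y, z each as a share of 360 degrees, from -1 to 1, a list of three. A call has 1 to 8 rows; each row is the pose to reach, as a shift and turn from the pose commanded when the call began, along the tool's axes at that moment, turning the shorter way round; what a row does not reach only later rows make up. A row lasts 1/10 s, in which the tool goes at most 50 mm and 8.59 degrees, less where a joint would pass 70% of its speed; a pose out of reach is approached as far as the arm can. A call with a number of a shift or a turn outside -1 to 1 is refused whole. A call with a gripper value outside its range is refused whole. "fingers" is the finger opening in mm, from 0 to 93, set as the call begins (left out, the last holds). The fingers move at their own pace and stop on an object; "squeeze" is the grip in N (left out, the last holds). Time passes only in rows, so rows that repeat a pose let the fingers close. It gives the time, the measured TCP pose, the force, the opening and the grip force at its end, in the units of the state.
- env.sense(): the state, without advancing time (a new reading comes with each control period).
- env.grab_frame(name): name is "side" or "top"; returns a dict with "frame" (400x640x3 uint8, red, green, blue), "camera_matrix" (3x3 intrinsics, pixels), "extrinsics" (4x4, takes a point from camera to world coordinates). Camera axes: x right, y down, z forward; pixel columns grow to the right and rows downward; lengths in m; the calibration is good to about 2 mm. A picture is of the moment at which its call begins. There is no depth.
- env.job_done(): hands the job in; it is judged then, once.
The state is a dict: "time": time; "qpos": joint angles; "joint_vel": joint speeds; "joint_torque": joint torques, N m; "ee_pos": TCP position; "tcp_rot": TCP orientation; "force": force on the tool from outside, world axes, zero at the start; "moment": the same for the moment, N m; "opening": opening from 0.0 (shut) to 1.0 (fully open); "grip_force": force on a finger pad.
Only numpy, scipy, OpenCV 4.12 (cv2) and the standard library are available. Lean on these libraries where they do the work, as an engineer would, in place of code of your own. Each camera call takes 0.05 s, during which the arm holds its last target. There are 200 camera calls.

## Working session

There is one attempt and no reset: what is moved stays moved. The work goes in short steps, Python scripts to look and compute and a tool call to move; the robot and the scene stay as the last step left them, time stands still between calls to the robot, and variables do not carry over. Pictures are saved under pics/ and viewed, at most 14 in all, crops included, and the job is handed in when it is done.

Besides the shell and the picture viewer there is one more tool, called after "Request:" by a JSON object that holds its "op" and its "data". move_arm: Moves the arm, as the interface text tells. Shift numbers are shares of 0.12 m and turn numbers shares of 360 degrees, none past 1 either way. Its arguments: {"type":"object","properties":{"plan":{"type":"array","items":{"type":"object","properties":{"delta_pos":{"type":"array","items":{"type":"number"}},"turn":{"type":"array","items":{"type":"number"}}}}},"fingers":{"type":"number"},"squeeze":{"type":"number"}},"required":["plan"]}

```bash
ls; mkdir -p pics
cat > h.py <<'E'
import numpy as np, cv2
from bench import env
from scipy.spatial.transform import Rotation as R
def grab(n):
    f=env.grab_frame(n); return f['frame'],np.array(f['camera_matrix']),np.array(f['extrinsics'])
def px2w(uv,z,K,T):
    uv=np.atleast_2d(uv).astype(float)
    d=np.c_[uv,np.ones(len(uv))]@np.linalg.inv(K).T@T[:3,:3].T
    o=T[:3,3]; s=(z-o[2])/d[:,2]
    return o+d*s[:,None]
def w2px(p,K,T):
    p=np.atleast_2d(p); c=(p-T[:3,3])@T[:3,:3]; u=c@K.T
    return u[:,:2]/u[:,2:]
E
python3 - <<'E'
from h import *
for n in('top','side'):
    f,K,T=grab(n); cv2.imwrite(f'pics/{n}0.png',f[:,:,::-1]); np.savez(f'{n}0.npz',f=f,K=K,T=T)
    print(n,K.round(1).tolist(),T.round(3).tolist())
print(env.sense())
E
```

```text
pics
top [[375.2, 0.0, 313.9], [0.0, 375.2, 205.2], [0.0, 0.0, 1.0]] [[-0.028, -0.997, 0.065, 0.405], [-1.0, 0.028, -0.003, -0.004], [0.002, -0.065, -0.998, 1.321], [0.0, 0.0, 0.0, 1.0]]
side [[421.0, 0.0, 312.6], [0.0, 421.0, 193.9], [0.0, 0.0, 1.0]] [[0.946, -0.243, 0.215, 0.248], [-0.324, -0.737, 0.593, -0.636], [0.014, -0.631, -0.775, 0.954], [0.0, 0.0, 0.0, 1.0]]
{'time': 0.1, 'qpos': array([ 1.07360173e+00,  1.31117936e-01,  1.48914859e+00,  7.34851714e-06,
        1.52296805e+00, -8.53824747e-02]), 'joint_vel': array([ 1.12995215e-03, -2.33466502e-03, -2.01885132e-03,  1.24277189e-03,
       -7.71525522e-04,  2.23935418e-05]), 'joint_torque': array([ 1.37365500e-03, -5.61340749e+01, -4.93093944e+01,  7.71771977e-02,
        2.90214701e-02, -1.78925973e-05]), 'ee_pos': array([0.23988197, 0.54939614, 0.20418502]), 'tcp_rot': array([ 2.04454272e-01,  9.78875772e-01, -7.85323022e-04, -2.39284192e-04]), 'force': array([-0.20972661,  0.16245498,  0.53814112]), 'moment': array([ 0.05545362, -0.01312556,  0.03886658]), 'grip_force': 0.0, 'opening': 1.0012843554283626}
```

View pics/top0.png

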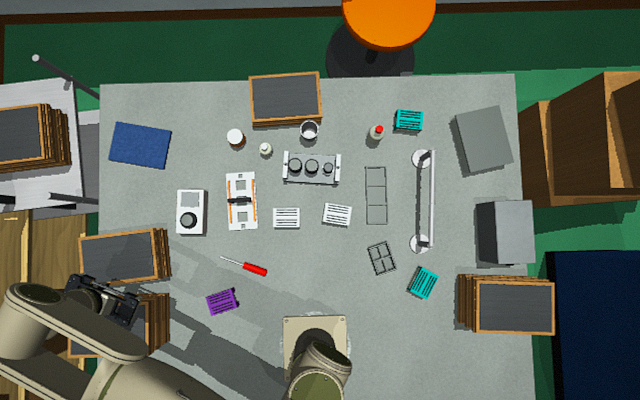

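View pics/side0.png

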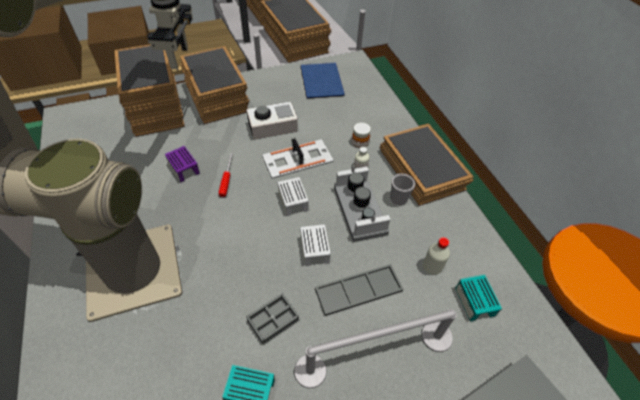

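Top view: the nest is at (312,168), the three-well tray at (376,195), white lamps at (287,218) and (337,215), carrier at (241,201), rail at (425,200) and controller at (191,212), with its button at (189,221).

Look-alikes:
- Lamps: turquoise ones at (408,120) and (422,284), purple at (222,301). I choose the two white ones.
- Tray: a four-cell tray at (381,258). I choose the three-well one.
- Caps: the discs at (295,165) and (311,167) look capped. (328,169) is smaller and looks bare.

I'll check these in a close crop.

Run:
```python
from h import *
d=np.load('top0.npz');f=d['f'];K=d['K'];T=d['T']
a=cv2.resize(f[140:250,165:455],None,fx=2.75,fy=2.75,interpolation=cv2.INTER_CUBIC)
s=np.load('side0.npz')['f']
b=cv2.resize(s[150:250,260:420],None,fx=2.7,fy=2.7,interpolation=cv2.INTER_CUBIC)
o=np.zeros((600,800,3),np.uint8); o[:a.shape[0],:a.shape[1]]=a[:, :800]; o[310:310+b.shape[0],:b.shape[1]]=b
cv2.imwrite('pics/c0.png',o[:,:,::-1])
hsv=cv2.cvtColor(f,cv2.COLOR_RGB2HSV)
m=((hsv[...,2]>215)&(hsv[...,1]<40)).astype(np.uint8); m=cv2.morphologyEx(m,cv2.MORPH_CLOSE,np.ones((5,5)))
for c in cv2.findContours(m,cv2.RETR_EXTERNAL,cv2.CHAIN_APPROX_NONE)[0]:
    if cv2.contourArea(c)>150 and 100<c[0,0,0]<515 and c[0,0,1]>70: 
        r=cv2.minAreaRect(c); print('white',np.round(r[0],1),np.round(r[1],1),round(r[2],1),px2w(r[0],0.048,K,T).round(3)[0])
```

```text
white [285.5 217. ] [18. 25.] 90.0 [0.45  0.089 0.048]
white [337.  213.9] [26.3 18.6] 9.5 [ 0.456 -0.086  0.048]
white [242.  214.9] [27.9 28.9] 85.9 [0.461 0.237 0.048]
white [189.1 211.1] [25.9 43.2] 2.4 [0.48  0.416 0.048]
white [240.  185.5] [27. 28.] 90.0 [0.562 0.242 0.048]
white [427.5 197.9] [10.9 94. ] 1.7 [ 0.502 -0.396  0.048]
white [234. 136.] [14. 14.] 90.0 [0.734 0.26  0.048]
```

View pics/c0.png

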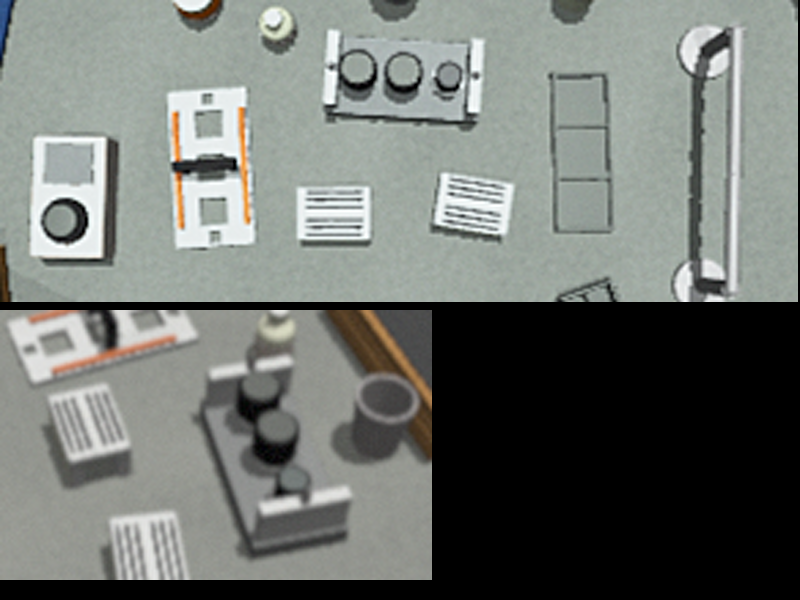

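The crop confirms two caps, on the barrels at top pixels (295,165) and (311,166). The third barrel at (328,168) is bare. Both lamps are white and standing. Next I measure everything.

```bash
cat > meas.py <<'E'
from h import *
S=6
def roi(f,x0,y0,x1,y1):
    return cv2.cvtColor(cv2.resize(f[y0:y1,x0:x1],None,fx=S,fy=S,interpolation=cv2.INTER_CUBIC),cv2.COLOR_RGB2HSV)
def conts(m,x0,y0,amin):
    out=[]
    for c in cv2.findContours(m.astype(np.uint8),cv2.RETR_EXTERNAL,cv2.CHAIN_APPROX_NONE)[0]:
        if cv2.contourArea(c)/S/S>amin: out.append(((c[:,0]+.5)/S-.5+[x0,y0]).astype(np.float32))
    return out
def rect(c,z,K,T):
    "contour -> world plane z -> min-area rect: centre, (long,short), angle of the long side"
    p=px2w(c,z,K,T)[:,:2]; (cx,cy),(w,h),a=cv2.minAreaRect((p*1000).astype(np.float32))
    if w<h: w,h,a=h,w,a+90
    return np.round([cx,cy],1),np.round([w,h],1),round((a+90)%180-90,1)
E
python3 - <<'E'
from meas import *
d=np.load('top0.npz');f=d['f'];K=d['K'];T=d['T']
def show(n,box,fn,z,amin):
    h=roi(f,*box).astype(int); m=fn(h)
    for c in conts(m,box[0],box[1],amin): print(n,c.mean(0).round(1),*rect(c,z,K,T))
V=lambda h:h[...,2]
show('riser',(278,145,346,190),lambda h:V(h)>195,.074,30)
show('capdark',(286,152,334,180),lambda h:V(h)<62,.082,10)
show('pin',(280,155,346,176),lambda h:V(h)<130,.09,.5)
show('lamp',(268,200,305,234),lambda h:V(h)>195,.048,100)
show('lamp',(318,198,358,230),lambda h:V(h)>195,.048,100)
show('carrier',(222,168,262,233),lambda h:(V(h)>195)|(h[...,1]>120),.008,100)
show('handle',(222,190,262,212),lambda h:V(h)<75,.055,10)
show('tray',(362,163,390,228),lambda h:V(h)<100,.015,10)
show('rail',(428,145,440,255),lambda h:V(h)>180,.138,50)
show('contr',(172,185,206,238),lambda h:V(h)>195,.060,100)
show('button',(178,208,202,232),lambda h:V(h)<90,.072,10)
for n,b in(('tray',(362,195)),('nest',(311,150))): print(n,roi(f,b[0],b[1],b[0]+28,b[1]+1)[3,::6,2])
E
```

```text
riser [337.4 174. ] [589.1 -89.5] [44.3 15.6] -6.2
riser [284.3 170.9] [603.9  87.5] [43.  15.7] -6.0
riser [338.1 159.7] [636.3 -93.3] [43.  15.9] -5.7
riser [285.4 156.5] [652.3  83. ] [42.8 15.2] -6.3
capdark [326.9 171. ] [598.6 -53.7] [30.1 13.9] 73.6
capdark [310.7 170.3] [ 6.031e+02 -6.000e-01] [43.7 24.3] 79.1
capdark [295.1 168.5] [610.6  51.8] [46.3 31.3] -84.1
pin [287.3 174.9] [588.2  77.3] [4.5 3.3] -1.4
pin [334.1 173.1] [589.6 -77.7] [16.2  2.7] -6.2
pin [337.5 167.1] [609.3 -89.9] [7.4 6.7] 43.0
pin [285.3 163.8] [625.   82.8] [7.4 5.9] -46.2
pin [327.1 169.9] [604. -55.] [46.6 33.1] -20.2
pin [311.  167.6] [612.1  -2.7] [56.8 47.5] -1.6
pin [294.1 166.7] [615.3  52.9] [60.2 48.6] -1.5
pin [334.9 162.9] [623.3 -80.9] [40.1  4.4] -1.8
pin [288.5 156.1] [650.4  71.9] [6.7 2.2] -1.4
lamp [285.7 217. ] [450.5  88.7] [91.8 65.6] 88.4
lamp [337.  213.6] [456.6 -85.5] [92.3 66.2] 79.1
carrier [241.1 200.5] [514.3 246.4] [203.  103.5] 2.4
handle [239.2 199.8] [512.4 245.1] [78.7 17.4] -88.5
tray [374.1 167.4] [ 617.  -223.6] [46.3  5.3] 88.4
rail [432.  197.2] [ 496.8 -382.7] [306.9  11.8] -4.3
contr [189.2 211.1] [479.  412.2] [148.   89.5] -2.6
button [187.7 219.8] [449.  411.3] [54.8 53.3] 70.0
tray [167 164 177 145 102 131 162 162 158 157 158 160 161 160 159 160 159 159
 156 158 159 158 170 120  96 146 171 172]
nest [165 169 169 169 170 170 171 171 168 167 172 171 171 169 170 170 167 169
 169 173 177 173 169 167 170 168 165 167]
```

Run:
```python
from meas import *
d=np.load('top0.npz');f=d['f'];K=d['K'];T=d['T']
def hull(f,K,T,n,box,fn,z,amin,mx=1e9):
    h=roi(f,*box).astype(int); cs=[c for c in conts(fn(h),box[0],box[1],amin)]
    p=np.vstack(cs); print(n,len(cs),*rect(p,z,K,T))
V=lambda h:h[...,2]
hull(f,K,T,'tray',(361,163,392,229),lambda h:V(h)<138,.015,3)
d=np.load('side0.npz');f=d['f'];K=d['K'];T=d['T']
def show(n,box,fn,z,amin):
    h=roi(f,*box).astype(int)
    for c in conts(fn(h),box[0],box[1],amin): print('side',n,c.mean(0).round(1),*rect(c,z,K,T))
show('lamp',(274,172,312,214),lambda h:V(h)>205,.048,100)
show('lamp',(296,220,334,266),lambda h:V(h)>205,.048,100)
show('carrier',(258,134,338,180),lambda h:(V(h)>195)|(h[...,1]>120),.008,100)
show('rail',(312,308,432,354),lambda h:V(h)>175,.135,50)
show('contr',(244,100,300,138),lambda h:V(h)>205,.06,50)
show('btn',(252,100,275,122),lambda h:V(h)<90,.075,10)
hull(f,K,T,'sidetray',(310,262,408,316),lambda h:V(h)<95,.012,5)
show('riser',(330,160,372,192),lambda h:V(h)>185,.074,10)
show('riser',(352,210,394,236),lambda h:V(h)>185,.074,10)
```

```text
tray 2 [ 519.6 -225.3] [207.5  77.7] -0.3
side lamp [292.6 191. ] [450.3  85.7] [86.4 59.8] 88.3
side lamp [315.2 240.3] [456.4 -86.9] [87.8 61.8] 79.3
side carrier [297.1 158.5] [514.2 243.8] [198.5  98.1] 2.4
side rail [371.3 333.8] [ 474.  -383.8] [254.2   7.4] -4.0
side contr [273.6 114. ] [479.4 407.8] [144.7  84.5] -2.5
side btn [262.3 114.5] [446.4 393.7] [49.3 45.7] -9.3
sidetray 6 [ 518. -199.] [204.2 148.7] -0.6
side riser [344.  171.9] [602.4  85. ] [38.  13.5] -5.3
side riser [361.1 169.2] [652.5  79.5] [37.4 12.5] -4.4
side riser [363.1 221.9] [585.8 -91.1] [37.9 13.2] -7.2
side riser [382.  218.1] [636.2 -94.9] [40.4 14. ] -5.0
```

```bash
cat > go.py <<'E'
import sys
from h import *
# usage: go.py x,y,z,phi ...   (mm, deg; phi = direction of tool y) -> move_arm rows, one call per line
s=env.sense(); p=np.array(s['ee_pos'])*1000; y=R.from_quat(s['tcp_rot']).as_matrix()
phi=np.degrees(np.arctan2(y[1,1],y[0,1]))
print('t%.1f'%s['time'],'tcp',p.round(1),'phi %.1f'%phi,'tilt %.2f'%np.degrees(np.arccos(-y[2,2])),'open %.1f'%(s['opening']*93),'grip %.1f'%s['grip_force'],'F',np.round(s['force'],1),'q',np.round(s['qpos'],2))
if len(sys.argv)>1 and abs(phi-float(sys.argv[1].split(',')[3]))>180: phi+=360*np.sign(float(sys.argv[1].split(',')[3])-phi)
for a in sys.argv[1:]:
    t=np.array([float(v) for v in a.split(',')])
    n=max(1,int(np.ceil(np.linalg.norm(t[:3]-p)/119)),int(np.ceil(abs(t[3]-phi)/60)))
    dp=(t[:3]-p)/n; df=(t[3]-phi)/n
    for i in range(n):
        c,sn=np.cos(np.radians(phi)),np.sin(np.radians(phi))
        ey=np.array([c,sn,0]); ez=np.array([0,0,-1]); ex=np.cross(ey,ez)
        d=[dp@ex/120,dp@ey/120,dp@ez/120]
        rows=int(max(np.ceil(np.linalg.norm(dp)/48),np.ceil(abs(df)/8.4)))
        print(a,'delta',np.round(d,3).tolist(),'turn z',round(-df/360,4),'rows',rows)
        phi+=df
    p=t[:3]
E
python3 go.py 400,380,215,30 620,48,215,-5.2 624.4,51.3,150,-5.2 624.4,51.3,80,-5.2
```

```text
t0.1 tcp [239.9 549.4 204.2] phi 66.4 tilt 0.09 open 93.1 grip 0.0 F [-0.2  0.2  0.5] q [ 1.07  0.13  1.49  0.    1.52 -0.09]
400,380,215,30 delta [-0.894, -0.38, -0.045] turn z 0.0506 rows 3
400,380,215,30 delta [-0.968, -0.082, -0.045] turn z 0.0506 rows 3
620,48,215,-5.2 delta [-0.828, 0.051, 0.0] turn z 0.0244 rows 3
620,48,215,-5.2 delta [-0.811, 0.177, 0.0] turn z 0.0244 rows 3
620,48,215,-5.2 delta [-0.774, 0.299, 0.0] turn z 0.0244 rows 3
620,48,215,-5.2 delta [-0.719, 0.414, 0.0] turn z 0.0244 rows 3
624.4,51.3,150,-5.2 delta [0.031, 0.034, 0.542] turn z -0.0 rows 2
624.4,51.3,80,-5.2 delta [0.0, 0.0, 0.583] turn z -0.0 rows 2
```

Request:
{"op": "move_arm", "data": {"plan": [{"delta_pos":[-0.894,-0.38,-0.045],"turn":[0,0,0.0506]},{"delta_pos":[-0.894,-0.38,-0.045],"turn":[0,0,0.0506]},{"delta_pos":[-0.894,-0.38,-0.045],"turn":[0,0,0.0506]},{"delta_pos":[-0.894,-0.38,-0.045],"turn":[0,0,0.0506]}]}}

```text
time: 0.5
ee_pos: [0.3218, 0.4636, 0.2105]
tcp_rot: [0.358, 0.934, -0.0, 0.0]
force: [-0.1, 0.5, -0.6]
opening: 1.004
grip_force: 0.0
```

Request:
{"op": "move_arm", "data": {"plan": [{"delta_pos":[-0.968,-0.082,-0.045],"turn":[0,0,0.0506]},{"delta_pos":[-0.968,-0.082,-0.045],"turn":[0,0,0.0506]},{"delta_pos":[-0.968,-0.082,-0.045],"turn":[0,0,0.0506]},{"delta_pos":[-0.968,-0.082,-0.045],"turn":[0,0,0.0506]}]}}

```text
time: 0.9
ee_pos: [0.4011, 0.3797, 0.2158]
tcp_rot: [0.501, 0.866, -0.0, -0.0]
force: [-0.3, -0.2, -0.1]
opening: 1.002
grip_force: 0.0
```

Request:
{"op": "move_arm", "data": {"plan": [{"delta_pos":[-0.828,0.051,0],"turn":[0,0,0.0244]},{"delta_pos":[-0.828,0.051,0],"turn":[0,0,0.0244]},{"delta_pos":[-0.828,0.051,0],"turn":[0,0,0.0244]},{"delta_pos":[-0.828,0.051,0],"turn":[0,0,0.0244]}]}}

```text
time: 1.3
ee_pos: [0.4547, 0.2982, 0.2156]
tcp_rot: [0.565, 0.825, 0.0, -0.001]
force: [-0.4, 0.4, -0.3]
opening: 0.999
grip_force: 0.0
```

Request:
{"op": "move_arm", "data": {"plan": [{"delta_pos":[-0.811,0.177,0],"turn":[0,0,0.0244]},{"delta_pos":[-0.811,0.177,0],"turn":[0,0,0.0244]},{"delta_pos":[-0.811,0.177,0],"turn":[0,0,0.0244]},{"delta_pos":[-0.811,0.177,0],"turn":[0,0,0.0244]}]}}

```text
time: 1.7
ee_pos: [0.5096, 0.2156, 0.2156]
tcp_rot: [0.626, 0.78, -0.0, -0.001]
force: [-0.1, -0.6, 0.1]
opening: 1.0
grip_force: 0.0
```

Request:
{"op": "move_arm", "data": {"plan": [{"delta_pos":[-0.774,0.299,0],"turn":[0,0,0.0244]},{"delta_pos":[-0.774,0.299,0],"turn":[0,0,0.0244]},{"delta_pos":[-0.774,0.299,0],"turn":[0,0,0.0244]},{"delta_pos":[-0.774,0.299,0],"turn":[0,0,0.0244]}]}}

```text
time: 2.1
ee_pos: [0.5647, 0.133, 0.2156]
tcp_rot: [0.684, 0.73, 0.0, -0.001]
force: [0.2, 1.4, 0.0]
opening: 0.999
grip_force: 0.0
```

Request:
{"op": "move_arm", "data": {"plan": [{"delta_pos":[-0.719,0.414,0],"turn":[0,0,0.0244]},{"delta_pos":[-0.719,0.414,0],"turn":[0,0,0.0244]},{"delta_pos":[-0.719,0.414,0],"turn":[0,0,0.0244]},{"delta_pos":[-0.719,0.414,0],"turn":[0,0,0.0244]},{"delta_pos":[-0.719,0.414,0],"turn":[0,0,0.0244]}]}}

```text
time: 2.6
ee_pos: [0.6194, 0.051, 0.2159]
tcp_rot: [0.737, 0.676, 0.0, -0.0]
force: [-0.9, 0.7, -0.5]
opening: 0.997
grip_force: 0.0
```

```bash
python3 go.py 624.4,51.3,150,-5.2 624.4,51.3,80,-5.2 | tail -3
python3 - <<'E'
from meas import *
d=np.load('top0.npz');print(px2w([[309,130],[266,149],[376,131],[235,136]],.075,d['K'],d['T']).round(3))
E
```

```text
t2.6 tcp [619.4  51.  215.9] phi -5.0 tilt 0.06 open 92.7 grip 0.0 F [-0.9  0.7 -0.5] q [-0.    0.18  1.41  0.    1.55  0.09]
624.4,51.3,150,-5.2 delta [0.006, 0.041, 0.549] turn z 0.0006 rows 2
624.4,51.3,80,-5.2 delta [0.0, 0.0, 0.583] turn z -0.0 rows 2
[[ 0.74   0.001  0.075]
 [ 0.68   0.148  0.075]
 [ 0.731 -0.224  0.075]
 [ 0.727  0.251  0.075]]
```

Request:
{"op": "move_arm", "data": {"plan": [{"delta_pos":[0.006,0.041,0.3]},{"delta_pos":[0.006,0.041,0.549]},{"delta_pos":[0.006,0.041,0.549]},{"delta_pos":[0.006,0.041,0.549]}], "fingers": 74}}

```text
validation failed for argument at $.pl...
```

Request:
{"op": "move_arm", "data": {"plan": [{"delta_pos":[0,0,0.2]},{"delta_pos":[0,0,0.4]},{"delta_pos":[0,0,0.583]},{"delta_pos":[0,0,0.583]}]}}

```text
validation failed for argument at $.pl...
```

Request:
{"op": "move_arm", "data": {"plan": [{"delta_pos":[0,0,0]},{"delta_pos":[0,0,0]},{"delta_pos":[0,0,0]},{"delta_pos":[0,0,0]},{"delta_pos":[0,0,0]}], "fingers": 30, "squeeze": 20}}

```text
validation failed for argument at $.pl...
```

The turn field has to be given in every row.

Request:
{"op": "move_arm", "data": {"plan": [{"delta_pos":[0.006,0.041,0.3],"turn":[0,0,0]},{"delta_pos":[0.006,0.041,0.549],"turn":[0,0,0]},{"delta_pos":[0.006,0.041,0.549],"turn":[0,0,0]},{"delta_pos":[0.006,0.041,0.549],"turn":[0,0,0]}], "fingers": 74}}

```text
time: 3.0
ee_pos: [0.6243, 0.0502, 0.1504]
tcp_rot: [0.738, 0.675, -0.0, -0.001]
force: [-0.1, 0.0, 0.8]
opening: 0.798
grip_force: 0.0
```

Request:
{"op": "move_arm", "data": {"plan": [{"delta_pos":[0,0,0.2],"turn":[0,0,0]},{"delta_pos":[0,0,0.4],"turn":[0,0,0]},{"delta_pos":[0,0,0.583],"turn":[0,0,0]},{"delta_pos":[0,0,0.583],"turn":[0,0,0]}]}}

```text
time: 3.4
ee_pos: [0.6239, 0.0493, 0.0791]
tcp_rot: [0.738, 0.675, -0.001, -0.001]
force: [-0.5, 0.2, 0.1]
opening: 0.796
grip_force: 0.0
```

Request:
{"op": "move_arm", "data": {"plan": [{"delta_pos":[0,0,0],"turn":[0,0,0]},{"delta_pos":[0,0,0],"turn":[0,0,0]},{"delta_pos":[0,0,0],"turn":[0,0,0]},{"delta_pos":[0,0,0],"turn":[0,0,0]},{"delta_pos":[0,0,0],"turn":[0,0,0]}], "fingers": 30, "squeeze": 20}}

```text
time: 3.9
ee_pos: [0.6255, 0.0486, 0.0808]
tcp_rot: [0.738, 0.675, 0.0, 0.0]
force: [0.6, -0.6, -0.1]
opening: 0.414
grip_force: 0.0
```

```bash
python3 - <<'E'
from meas import *
t,K,T=grab('top'); s,Ks,Ts=grab('side')
a=cv2.resize(t[120:220,230:420],None,fx=4,fy=4,interpolation=cv2.INTER_CUBIC)[:290,:790]
b=cv2.resize(s[120:260,270:420],None,fx=2.1,fy=2.1,interpolation=cv2.INTER_CUBIC)
o=np.zeros((600,800,3),np.uint8); o[:290,:a.shape[1]]=a; o[295:295+b.shape[0],:b.shape[1]]=b
cv2.imwrite('pics/c1.png',o[:,:,::-1])
E
python3 go.py
```

```text
t4.0 tcp [625.2  48.6  80.4] phi -5.2 tilt 0.02 open 31.7 grip 0.0 F [-0.6  0.7  0.5] q [-0.    0.29  1.54 -0.    1.31  0.09]
```

View pics/c1.png

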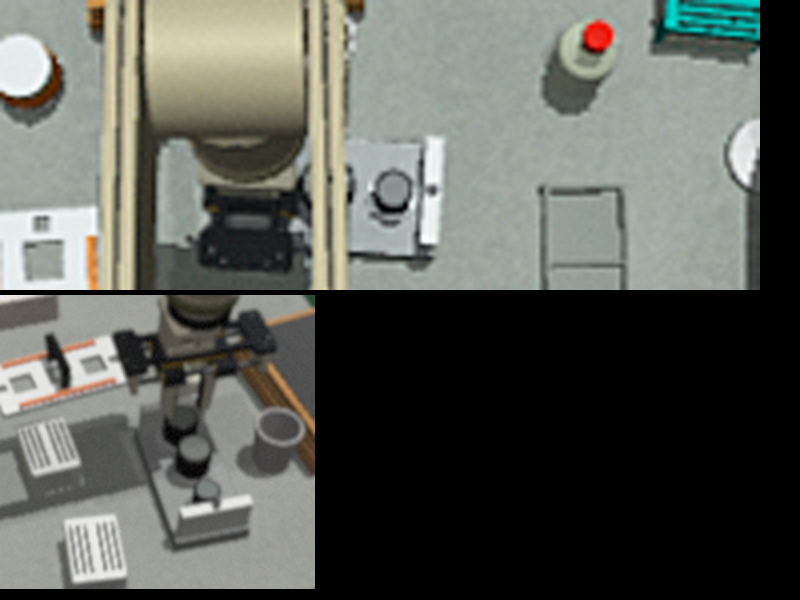

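Run:
```python
from meas import *
for n in('top','side'):
    d=np.load(n+'0.npz')
    print(n,w2px([[.6244,.0513,.082],[.6195,-.0045,.082],[.6145,-.060,.066],[.6252,.0486,.055],[.6252,.0486,.080]],d['K'],d['T']).round(1).tolist())
d=np.load('side0.npz')
print(px2w([[355.6,179],[362,194.5]],.082,d['K'],d['T']).round(4))
print(px2w([[368,215]],.066,d['K'],d['T']).round(4))
s=env.sense(); print({k:s[k] for k in('opening','grip_force','force')})
```

```text
top [[295.0, 164.1], [311.7, 165.1], [328.2, 166.9], [296.1, 165.2], [295.8, 163.9]]
side [[356.0, 176.7], [362.4, 191.9], [368.3, 211.7], [355.8, 183.7], [356.6, 177.8]]
[[ 0.62    0.0439  0.082 ]
 [ 0.615  -0.0124  0.082 ]]
[[ 0.6094 -0.0697  0.066 ]]
{'opening': 0.34115518880311074, 'grip_force': 0.0, 'force': array([-0.55458166,  0.65478699,  0.45334391])}
```

```bash
python3 - <<'E'
from meas import *
s,Ks,Ts=grab('side'); t,K,T=grab('top')
b=cv2.resize(s[140:215,325:405],None,fx=7,fy=7,interpolation=cv2.INTER_CUBIC)
cv2.imwrite('pics/c2.png',b[:,:,::-1])
E
python3 go.py
```

```text
t4.1 tcp [625.1  48.6  80.1] phi -5.2 tilt 0.01 open 30.3 grip 0.0 F [-0.4 -0.3  0.1] q [-0.    0.29  1.54  0.    1.31  0.09]
```

View pics/c2.png

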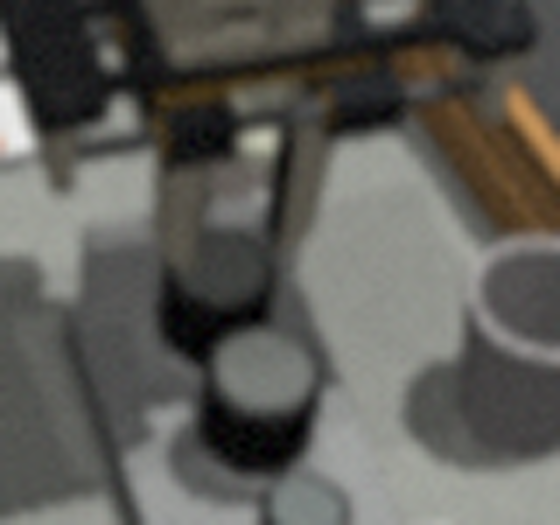

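Run:
```python
from meas import *
d=np.load('side0.npz')
P=[[.625+s*.016,.0486,z] for z in(.055,.08,.1,.13) for s in(-1,1)]
print(((w2px(P,d['K'],d['T'])-[325,140])*7).round(0).tolist())
P=[[.6244,.0513,.082],[.6244-.023,.0513,.082],[.6244+.023,.0513,.082],[.6244,.0513-.023,.082],[.6244,.0513-.023,.042]]
print(((w2px(P,d['K'],d['T'])-[325,140])*7).round(0).tolist())
```

```text
[[178.0, 316.0], [252.0, 297.0], [183.0, 274.0], [258.0, 255.0], [188.0, 241.0], [264.0, 222.0], [195.0, 188.0], [272.0, 169.0]]
[[217.0, 257.0], [163.0, 271.0], [271.0, 244.0], [240.0, 299.0], [230.0, 364.0]]
```

Request:
{"op": "move_arm", "data": {"plan": [{"delta_pos":[0,0,0],"turn":[0,0,0]},{"delta_pos":[0,0,0],"turn":[0,0,0]},{"delta_pos":[0,0,0],"turn":[0,0,0]},{"delta_pos":[0,0,0],"turn":[0,0,0]},{"delta_pos":[0,0,0],"turn":[0,0,0]}], "fingers": 74}}

```text
time: 4.6
ee_pos: [0.6251, 0.0486, 0.0801]
tcp_rot: [0.738, 0.675, 0.0, -0.0]
force: [-0.5, 0.6, -0.3]
opening: 0.709
grip_force: 0.0
```

```bash
python3 - <<'E'
from meas import *
s,Ks,Ts=grab('side')
b=cv2.resize(s[140:215,325:405],None,fx=7,fy=7,interpolation=cv2.INTER_CUBIC)
for z,c in((.055,(255,0,0)),(.08,(0,255,0)),(.1,(0,0,255))):
  for sg in(-1,1):
    u=((w2px([.625+sg*.037,.0486-sg*.0034,z],Ks,Ts)-[325,140])*7)[0]; cv2.circle(b,tuple(int(v) for v in u),4,c,-1)
cv2.imwrite('pics/c3.png',b[:,:,::-1])
E
python3 go.py
```

```text
t4.7 tcp [625.1  48.6  80.1] phi -5.2 tilt 0.00 open 69.8 grip 0.0 F [ 0.2  0.4 -0.3] q [-0.    0.29  1.54 -0.    1.31  0.09]
```

View pics/c3.png

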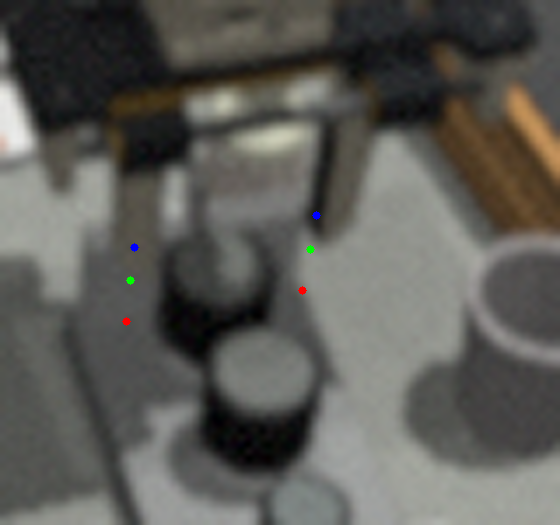

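The fingers straddle the cap, but their tips, near crop (135,255) and (325,240), end at about z 85 mm. That is higher than the stated 25 mm ahead of the TCP would give. Going 24 mm lower is safe under either reading, so I'll try that.

Request:
{"op": "move_arm", "data": {"plan": [{"delta_pos":[0,0.0,0.1],"turn":[0,0,0]},{"delta_pos":[0,0.0,0.2],"turn":[0,0,0]},{"delta_pos":[0,0.0,0.2],"turn":[0,0,0]}]}}

```text
time: 4.95
ee_pos: [0.6228, 0.0486, 0.0527]
tcp_rot: [0.738, 0.675, -0.002, -0.002]
force: [-0.6, 0.5, 0.3]
opening: 0.796
grip_force: 0.0
```

```bash
python3 - <<'E'
from meas import *
s,Ks,Ts=grab('side')
p=np.array(env.sense()['ee_pos'])
b=cv2.resize(s[140:215,325:405],None,fx=7,fy=7,interpolation=cv2.INTER_CUBIC)
for z,c in((-.025,(255,0,0)),(0,(0,255,0)),(.01,(255,255,0)),(.02,(0,0,255))):
  for sg in(-1,1):
    u=((w2px([p[0]+sg*.037,p[1]-sg*.0034,p[2]+z],Ks,Ts)-[325,140])*7)[0]; cv2.circle(b,tuple(int(v) for v in u),4,c,-1)
cv2.imwrite('pics/c4.png',b[:,:,::-1])
E
python3 go.py
```

```text
t5.0 tcp [623.4  48.6  53.7] phi -5.2 tilt 0.22 open 73.9 grip 0.0 F [0.  0.3 0.3] q [-0.    0.32  1.56  0.    1.27  0.09]
```

View pics/c4.png

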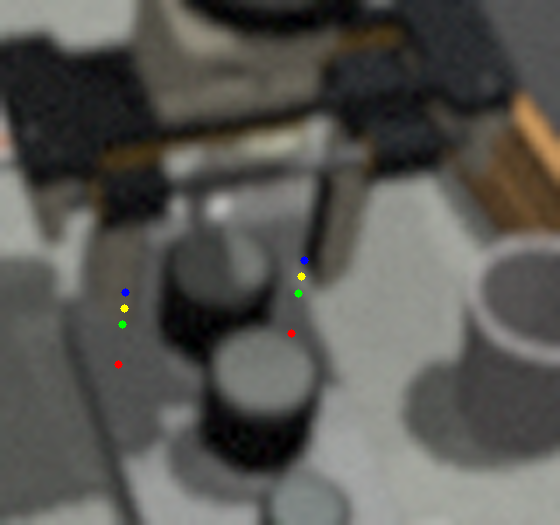

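Request:
{"op": "move_arm", "data": {"plan": [{"delta_pos":[0,0.01,0.06],"turn":[0,0,0]},{"delta_pos":[0,0.01,0.06],"turn":[0,0,0]},{"delta_pos":[0,0.01,0.06],"turn":[0,0,0]}]}}

```text
time: 5.3
ee_pos: [0.6263, 0.0485, 0.0488]
tcp_rot: [0.738, 0.675, -0.0, -0.0]
force: [-0.3, 0.5, -0.1]
opening: 0.795
grip_force: 0.0
```

Request:
{"op": "move_arm", "data": {"plan": [{"delta_pos":[0,0,0],"turn":[0,0,0]},{"delta_pos":[0,0,0],"turn":[0,0,0]},{"delta_pos":[0,0,0],"turn":[0,0,0]},{"delta_pos":[0,0,0],"turn":[0,0,0]},{"delta_pos":[0,0,0],"turn":[0,0,0]}], "fingers": 30, "squeeze": 20}}

```text
time: 5.8
ee_pos: [0.6254, 0.0486, 0.049]
tcp_rot: [0.738, 0.675, -0.001, -0.001]
force: [-4.7, 0.6, 4.3]
opening: 0.494
grip_force: 20.0
```

```bash
python3 go.py
```

```text
t5.8 tcp [625.4  48.6  49. ] phi -5.2 tilt 0.11 open 45.9 grip 20.0 F [-4.7  0.6  4.3] q [-0.    0.33  1.56  0.    1.26  0.09]
```

```bash
python3 go.py 625,49,150,-5.2 587,-228,150,0 587,-228,50,0
```

```text
t5.8 tcp [625.4  48.6  49. ] phi -5.2 tilt 0.11 open 45.9 grip 20.0 F [-4.7  0.6  4.3] q [-0.    0.33  1.56  0.    1.26  0.09]
625,49,150,-5.2 delta [0.003, -0.004, -0.842] turn z 0.0001 rows 3
587,-228,150,0 delta [-0.776, -0.035, 0.0] turn z -0.0048 rows 2
587,-228,150,0 delta [-0.774, -0.059, 0.0] turn z -0.0048 rows 2
587,-228,150,0 delta [-0.772, -0.082, 0.0] turn z -0.0048 rows 2
587,-228,50,0 delta [0.0, 0.0, 0.833] turn z -0.0 rows 3
```

Request:
{"op": "move_arm", "data": {"plan": [{"delta_pos":[0,0,-0.1],"turn":[0,0,0]},{"delta_pos":[0,0,-0.25],"turn":[0,0,0]},{"delta_pos":[0,0,-0.5],"turn":[0,0,0]},{"delta_pos":[0,0,-0.84],"turn":[0,0,0]},{"delta_pos":[0,0,-0.84],"turn":[0,0,0]},{"delta_pos":[0,0,-0.84],"turn":[0,0,0]}]}}

```text
time: 6.4
ee_pos: [0.6279, 0.0485, 0.1523]
tcp_rot: [0.738, 0.675, 0.002, 0.002]
force: [0.7, 0.1, -0.9]
opening: 0.497
grip_force: 20.0
```

Request:
{"op": "move_arm", "data": {"plan": [{"delta_pos":[-0.776,-0.035,0],"turn":[0,0,-0.0048]},{"delta_pos":[-0.776,-0.035,0],"turn":[0,0,-0.0048]},{"delta_pos":[-0.776,-0.035,0],"turn":[0,0,-0.0048]}]}}

```text
time: 6.7
ee_pos: [0.6121, -0.0486, 0.148]
tcp_rot: [0.729, 0.684, -0.002, -0.0]
force: [-1.0, 0.2, -0.9]
opening: 0.493
grip_force: 20.0
```

Request:
{"op": "move_arm", "data": {"plan": [{"delta_pos":[-0.774,-0.059,0],"turn":[0,0,-0.0048]},{"delta_pos":[-0.774,-0.059,0],"turn":[0,0,-0.0048]},{"delta_pos":[-0.774,-0.059,0],"turn":[0,0,-0.0048]}]}}

```text
time: 7.0
ee_pos: [0.5996, -0.1403, 0.1482]
tcp_rot: [0.719, 0.695, -0.001, -0.0]
force: [0.6, 0.2, -1.3]
opening: 0.493
grip_force: 20.0
```

Request:
{"op": "move_arm", "data": {"plan": [{"delta_pos":[-0.772,-0.082,0],"turn":[0,0,-0.0048]},{"delta_pos":[-0.772,-0.082,0],"turn":[0,0,-0.0048]},{"delta_pos":[-0.772,-0.082,0],"turn":[0,0,-0.0048]},{"delta_pos":[-0.772,-0.082,0],"turn":[0,0,-0.0048]},{"delta_pos":[-0.772,-0.082,0],"turn":[0,0,-0.0048]}]}}

```text
time: 7.5
ee_pos: [0.5885, -0.2268, 0.1488]
tcp_rot: [0.707, 0.707, 0.0, -0.001]
force: [0.5, -0.0, 0.1]
opening: 0.495
grip_force: 20.0
```

```bash
python3 go.py 585.5,-228,50,-0.3
python3 - <<'E'
from meas import *
s,Ks,Ts=grab('side')
p=np.array(env.sense()['ee_pos'])
u=w2px(p,Ks,Ts)[0].astype(int); print(u)
x0,y0=max(u[0]-60,0),max(u[1]-70,0)
b=cv2.resize(s[y0:y0+150,x0:x0+130],None,fx=4,fy=4,interpolation=cv2.INTER_CUBIC)
cv2.imwrite('pics/c5.png',b[:,:,::-1])
E
```

```text
t7.5 tcp [ 588.5 -226.8  148.8] phi 0.1 tilt 0.10 open 46.1 grip 20.0 F [ 0.5 -0.   0.1] q [-0.45  0.24  1.46  0.    1.44 -0.45]
585.5,-228,50,-0.3 delta [-0.01, -0.025, 0.824] turn z 0.001 rows 3
[392 249]
```

View pics/c5.png

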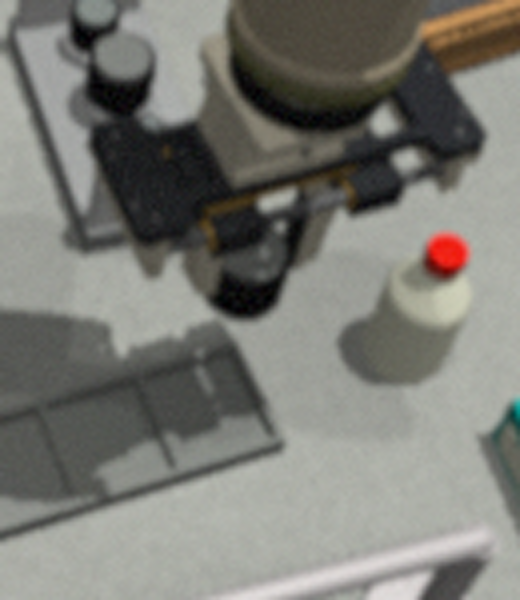

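Request:
{"op": "move_arm", "data": {"plan": [{"delta_pos":[-0.01,-0.02,0.4],"turn":[0,0,0.001]},{"delta_pos":[-0.01,-0.02,0.824],"turn":[0,0,0.001]},{"delta_pos":[-0.01,-0.02,0.824],"turn":[0,0,0.001]},{"delta_pos":[-0.01,-0.02,0.824],"turn":[0,0,0.001]}]}}

```text
time: 7.95
ee_pos: [0.5854, -0.228, 0.0502]
tcp_rot: [0.709, 0.706, -0.0, -0.002]
force: [0.4, -0.2, 0.2]
opening: 0.494
grip_force: 20.0
```

Request:
{"op": "move_arm", "data": {"plan": [{"delta_pos":[0,0,0.1],"turn":[0,0,0]},{"delta_pos":[0,0,0.2],"turn":[0,0,0]},{"delta_pos":[0,0,0.27],"turn":[0,0,0]},{"delta_pos":[0,0,0.3],"turn":[0,0,0]},{"delta_pos":[0,0,0.3],"turn":[0,0,0]}]}}

```text
time: 8.45
ee_pos: [0.5856, -0.2295, 0.0141]
tcp_rot: [0.709, 0.705, -0.0, -0.001]
force: [-0.9, 0.3, -0.5]
opening: 0.495
grip_force: 20.0
```

```bash
python3 go.py
```

```text
t8.4 tcp [ 585.6 -229.5   14.1] phi -0.3 tilt 0.07 open 46.0 grip 20.0 F [-0.9  0.3 -0.5] q [-0.46  0.37  1.57  0.    1.2  -0.45]
```

Request:
{"op": "move_arm", "data": {"plan": [{"delta_pos":[0,0,0.01],"turn":[0,0,0]},{"delta_pos":[0,0,0.02],"turn":[0,0,0]},{"delta_pos":[0,0,0.02],"turn":[0,0,0]}]}}

```text
time: 8.75
ee_pos: [0.5863, -0.2298, 0.0126]
tcp_rot: [0.709, 0.705, 0.0, 0.0]
force: [0.4, -0.1, -0.2]
opening: 0.494
grip_force: 20.0
```

Request:
{"op": "move_arm", "data": {"plan": [{"delta_pos":[0,0,0],"turn":[0,0,0]},{"delta_pos":[0,0,0],"turn":[0,0,0]},{"delta_pos":[0,0,0],"turn":[0,0,0]},{"delta_pos":[0,0,0],"turn":[0,0,0]}], "fingers": 66}}

```text
time: 9.15
ee_pos: [0.5862, -0.2297, 0.0125]
tcp_rot: [0.709, 0.705, 0.0, 0.0]
force: [0.1, -0.3, 0.2]
opening: 0.708
grip_force: 0.0
```

Request:
{"op": "move_arm", "data": {"plan": [{"delta_pos":[0,0,-0.2],"turn":[0,0,0]},{"delta_pos":[0,0,-0.5],"turn":[0,0,0]},{"delta_pos":[0,0,-0.9],"turn":[0,0,0]},{"delta_pos":[0,0,-0.99],"turn":[0,0,0]},{"delta_pos":[0,0,-0.99],"turn":[0,0,0]}]}}

```text
time: 9.65
ee_pos: [0.5882, -0.2307, 0.1349]
tcp_rot: [0.709, 0.705, 0.001, 0.003]
force: [-0.0, 0.1, -0.7]
opening: 0.706
grip_force: 0.0
```

```bash
python3 - <<'E'
from meas import *
s,K,T=grab('side'); np.savez('side1.npz',f=s,K=K,T=T)
V=lambda h:h[...,2].astype(int)
def show(n,box,z,amin,th=60):
    for c in conts(V(roi(s,*box))<th,box[0],box[1],amin):
        x,y,w,h=cv2.boundingRect(c); print(n,c.mean(0).round(1),(x,y,w,h),rect(c,z,K,T))
show('placed cap',(360,250,410,300),.045,10)
show('nest cap',(345,180,382,212),.082,10)
print('exp placed top',w2px([[.5855,-.229,.045],[.6195,-.0045,.082]],K,T).round(1))
E
python3 go.py 619.7,-6,150,-5.2 619.7,-6,49,-5.2
```

```text
placed cap [385.4 277.2] (372, 265, 26, 23) (array([ 579.1, -238.6]), array([58.4, 53.2]), -0.6)
nest cap [360.9 200.9] (353, 194, 17, 14) (array([603.3, -32.1]), array([41.2, 40.2]), -29.6)
nest cap [354.  186.7] (349, 182, 12, 10) (array([604.6,  17.6]), array([30.1, 30.1]), -32.0)
exp placed top [[384.4 273.1]
 [362.4 191.9]]
t9.7 tcp [ 586.8 -230.   132.1] phi -0.3 tilt 0.13 open 65.8 grip 0.0 F [-0.6  0.7  0.3] q [-0.45  0.25  1.49 -0.    1.4  -0.45]
619.7,-6,150,-5.2 delta [0.934, 0.132, -0.075] turn z 0.0068 rows 3
619.7,-6,150,-5.2 delta [0.939, 0.092, -0.075] turn z 0.0068 rows 3
619.7,-6,49,-5.2 delta [0.0, 0.0, 0.842] turn z -0.0 rows 3
```

Request:
{"op": "move_arm", "data": {"plan": [{"delta_pos":[0.94,0.132,-0.1],"turn":[0,0,0.0068]},{"delta_pos":[0.94,0.132,-0.1],"turn":[0,0,0.0068]},{"delta_pos":[0.94,0.132,-0.1],"turn":[0,0,0.0068]},{"delta_pos":[0.94,0.132,-0.1],"turn":[0,0,0.0068]}], "fingers": 74}}

```text
time: 10.1
ee_pos: [0.6018, -0.1144, 0.141]
tcp_rot: [0.723, 0.691, -0.001, -0.001]
force: [-0.7, -0.2, -0.2]
opening: 0.798
grip_force: 0.0
```

Request:
{"op": "move_arm", "data": {"plan": [{"delta_pos":[0.945,0.09,-0.05],"turn":[0,0,0.0068]},{"delta_pos":[0.945,0.09,-0.05],"turn":[0,0,0.0068]},{"delta_pos":[0.945,0.09,-0.05],"turn":[0,0,0.0068]},{"delta_pos":[0.945,0.09,-0.05],"turn":[0,0,0.0068]},{"delta_pos":[0.945,0.09,-0.05],"turn":[0,0,0.0068]}]}}

```text
time: 10.6
ee_pos: [0.6183, -0.0058, 0.1479]
tcp_rot: [0.739, 0.674, -0.001, -0.0]
force: [-0.7, -0.2, -0.7]
opening: 0.797
grip_force: 0.0
```

```bash
python3 go.py 619.7,-4,49,-5.2
python3 - <<'E'
from meas import *
s,K,T=grab('side'); t,K2,T2=grab('top')
a=cv2.resize(s[150:310,320:430],None,fx=3.6,fy=3.6,interpolation=cv2.INTER_CUBIC)
b=cv2.resize(t[150:240,355:400],None,fx=6,fy=6,interpolation=cv2.INTER_CUBIC)
o=np.zeros((580,700,3),np.uint8); o[:a.shape[0],:a.shape[1]]=a; o[:b.shape[0],410:410+b.shape[1]]=b
cv2.imwrite('pics/c6.png',o[:,:,::-1])
E
```

```text
t10.6 tcp [618.3  -5.8 147.9] phi -5.2 tilt 0.12 open 74.1 grip 0.0 F [-0.7 -0.2 -0.7] q [-0.09  0.21  1.5  -0.    1.43  0.  ]
619.7,-4,49,-5.2 delta [0.016, 0.01, 0.825] turn z -0.0001 rows 3
```

View pics/c6.png

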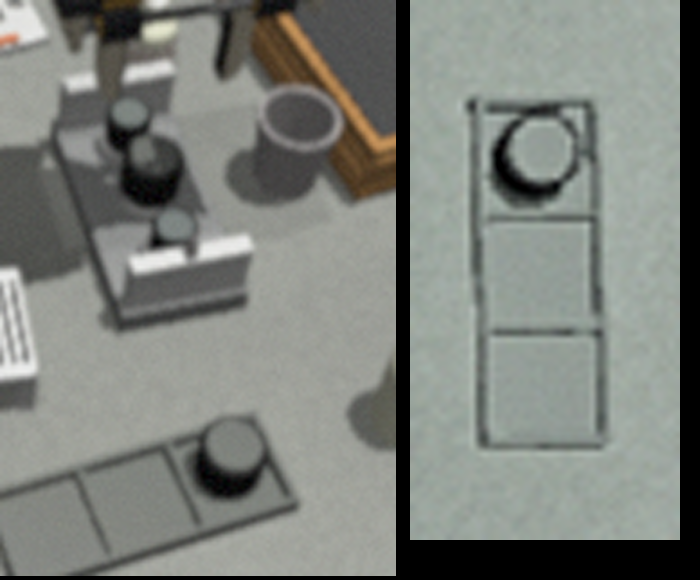

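The first cap stands upright in the far well, with its top at about top pixel (377,175). The middle barrel still wears its cap and the other two are bare.

Request:
{"op": "move_arm", "data": {"plan": [{"delta_pos":[0.016,0.01,0.25],"turn":[0,0,0]},{"delta_pos":[0.016,0.01,0.55],"turn":[0,0,0]},{"delta_pos":[0.016,0.01,0.75],"turn":[0,0,0]},{"delta_pos":[0.016,0.01,0.825],"turn":[0,0,0]},{"delta_pos":[0.016,0.01,0.825],"turn":[0,0,0]},{"delta_pos":[0.016,0.01,0.825],"turn":[0,0,0]}]}}

```text
time: 11.3
ee_pos: [0.6212, -0.0033, 0.0516]
tcp_rot: [0.739, 0.674, 0.001, 0.001]
force: [0.8, -0.2, 1.0]
opening: 0.796
grip_force: 0.0
```

Request:
{"op": "move_arm", "data": {"plan": [{"delta_pos":[0,0,0],"turn":[0,0,0]},{"delta_pos":[0,0,0],"turn":[0,0,0]},{"delta_pos":[0,0,0],"turn":[0,0,0]},{"delta_pos":[0,0,0],"turn":[0,0,0]},{"delta_pos":[0,0,0],"turn":[0,0,0]}], "fingers": 30, "squeeze": 20}}

```text
time: 11.8
ee_pos: [0.6207, -0.0024, 0.0508]
tcp_rot: [0.739, 0.674, 0.0, 0.0]
force: [-0.6, 0.6, 3.0]
opening: 0.495
grip_force: 20.0
```

```bash
python3 - <<'E'
from meas import *
d=np.load('top0.npz'); print(px2w([[377.0,175.0]],.045,d['K'],d['T']))
E
python3 go.py 620,-5,150,-5.2 453.5,-228.5,150,-0.3 453.5,-228.5,50,-0.3
```

```text
[[ 0.58537157 -0.22721262  0.045     ]]
t11.8 tcp [620.7  -2.4  50.8] phi -5.2 tilt 0.05 open 46.0 grip 20.0 F [-0.6  0.6  3. ] q [-0.09  0.3   1.58  0.    1.26  0.  ]
620,-5,150,-5.2 delta [-0.022, -0.003, -0.827] turn z -0.0001 rows 3
453.5,-228.5,150,-0.3 delta [-0.66, -0.404, 0.0] turn z -0.0045 rows 2
453.5,-228.5,150,-0.3 delta [-0.648, -0.423, 0.0] turn z -0.0045 rows 2
453.5,-228.5,150,-0.3 delta [-0.636, -0.441, 0.0] turn z -0.0045 rows 2
453.5,-228.5,50,-0.3 delta [0.0, 0.0, 0.833] turn z 0.0 rows 3
```

Request:
{"op": "move_arm", "data": {"plan": [{"delta_pos":[0,0,-0.1],"turn":[0,0,0]},{"delta_pos":[0,0,-0.3],"turn":[0,0,0]},{"delta_pos":[0,0,-0.6],"turn":[0,0,0]},{"delta_pos":[0,0,-0.83],"turn":[0,0,0]},{"delta_pos":[0,0,-0.83],"turn":[0,0,0]}]}}

```text
time: 12.3
ee_pos: [0.6236, -0.0027, 0.1564]
tcp_rot: [0.739, 0.674, 0.003, 0.003]
force: [0.5, 0.5, -0.3]
opening: 0.491
grip_force: 20.0
```

Request:
{"op": "move_arm", "data": {"plan": [{"delta_pos":[-0.675,-0.404,0],"turn":[0,0,-0.0045]},{"delta_pos":[-0.675,-0.404,0],"turn":[0,0,-0.0045]},{"delta_pos":[-0.675,-0.404,0],"turn":[0,0,-0.0045]}]}}

```text
time: 12.6
ee_pos: [0.5617, -0.0821, 0.1491]
tcp_rot: [0.73, 0.683, -0.001, -0.0]
force: [0.3, 0.0, -0.8]
opening: 0.489
grip_force: 20.0
```

Request:
{"op": "move_arm", "data": {"plan": [{"delta_pos":[-0.655,-0.423,0],"turn":[0,0,-0.0045]},{"delta_pos":[-0.655,-0.423,0],"turn":[0,0,-0.0045]},{"delta_pos":[-0.655,-0.423,0],"turn":[0,0,-0.0045]}]}}

```text
time: 12.9
ee_pos: [0.5066, -0.157, 0.1495]
tcp_rot: [0.721, 0.693, -0.001, -0.0]
force: [-0.1, -0.7, 0.2]
opening: 0.489
grip_force: 20.0
```

Request:
{"op": "move_arm", "data": {"plan": [{"delta_pos":[-0.636,-0.441,0],"turn":[0,0,-0.0045]},{"delta_pos":[-0.636,-0.441,0],"turn":[0,0,-0.0045]},{"delta_pos":[-0.636,-0.441,0],"turn":[0,0,-0.0045]},{"delta_pos":[-0.636,-0.441,0],"turn":[0,0,-0.0045]},{"delta_pos":[-0.636,-0.441,0],"turn":[0,0,-0.0045]}]}}

```text
time: 13.4
ee_pos: [0.4542, -0.2274, 0.1498]
tcp_rot: [0.709, 0.705, 0.0, -0.0]
force: [0.5, 0.3, -0.9]
opening: 0.487
grip_force: 20.0
```

```bash
python3 go.py 453,-229,50,-0.3
python3 - <<'E'
from meas import *
s,K,T=grab('side')
V=roi(s,300,180,420,330)[...,2]
for c in conts(V<55,300,180,15): print(c.mean(0).round(1),cv2.boundingRect(c))
p=np.array(env.sense()['ee_pos']); print(w2px([p,p-[0,0,.045+.0]],K,T).round(1))
E
```

```text
t13.4 tcp [ 454.2 -227.4  149.8] phi -0.3 tilt 0.04 open 45.3 grip 20.0 F [ 0.5  0.3 -0.9] q [-0.57 -0.09  1.81  0.    1.42 -0.56]
453,-229,50,-0.3 delta [-0.013, -0.01, 0.831] turn z -0.0001 rows 3
[381.6 281.6] (373, 273, 19, 15)
[340.9 265.3] (327, 249, 24, 30)
[342.2 236.4] (299, 206, 92, 56)
[[336.1 266.1]
 [334.9 276. ]]
```

Request:
{"op": "move_arm", "data": {"plan": [{"delta_pos":[-0.008,-0.005,0.4],"turn":[0,0,0]},{"delta_pos":[-0.008,-0.005,0.8],"turn":[0,0,0]},{"delta_pos":[-0.008,-0.005,0.915],"turn":[0,0,0]},{"delta_pos":[-0.008,-0.005,0.915],"turn":[0,0,0]}]}}

```text
time: 13.85
ee_pos: [0.4513, -0.2271, 0.0376]
tcp_rot: [0.709, 0.705, -0.001, -0.003]
force: [-0.2, -0.1, 0.1]
opening: 0.492
grip_force: 20.0
```

```bash
python3 go.py
python3 - <<'E'
from meas import *
s,K,T=grab('side')
V=roi(s,300,200,420,340)[...,2]
for c in conts(V<55,300,200,15): print(c.mean(0).round(1),cv2.boundingRect(c))
p=np.array(env.sense()['ee_pos']); print(w2px([p,p+[0,-.023,-.0088],p+[0,.023,.0312]],K,T).round(1))
E
```

```text
t13.8 tcp [ 451.3 -227.1   37.6] phi -0.3 tilt 0.34 open 45.8 grip 20.0 F [-0.2 -0.1  0.1] q [-0.57  0.03  1.91  0.    1.2  -0.56]
[383.  281.4] (373, 274, 21, 14)
[339.5 269.3] (299, 236, 82, 66)
[337.4 213.2] (315, 199, 45, 29)
[[333.  289.8]
 [336.3 300. ]
 [330.3 275.1]]
```

Request:
{"op": "move_arm", "data": {"plan": [{"delta_pos":[0,0.01,0.09],"turn":[0,0,0]},{"delta_pos":[0,0.01,0.16],"turn":[0,0,0]},{"delta_pos":[0,0.01,0.19],"turn":[0,0,0]},{"delta_pos":[0,0.01,0.2],"turn":[0,0,0]},{"delta_pos":[0,0.01,0.2],"turn":[0,0,0]}]}}

```text
time: 14.4
ee_pos: [0.4541, -0.2294, 0.0161]
tcp_rot: [0.709, 0.705, 0.0, 0.0]
force: [0.1, -1.4, -0.0]
opening: 0.487
grip_force: 20.0
```

Request:
{"op": "move_arm", "data": {"plan": [{"delta_pos":[0,0,0],"turn":[0,0,0]},{"delta_pos":[0,0,0],"turn":[0,0,0]},{"delta_pos":[0,0,0],"turn":[0,0,0]},{"delta_pos":[0,0,0],"turn":[0,0,0]}], "fingers": 66}}

```text
time: 14.8
ee_pos: [0.4542, -0.2294, 0.0162]
tcp_rot: [0.709, 0.705, 0.0, 0.0]
force: [0.6, 0.2, -0.4]
opening: 0.706
grip_force: 0.0
```

Request:
{"op": "move_arm", "data": {"plan": [{"delta_pos":[0,0,-0.2],"turn":[0,0,0]},{"delta_pos":[0,0,-0.5],"turn":[0,0,0]},{"delta_pos":[0,0,-0.9],"turn":[0,0,0]},{"delta_pos":[0,0,-0.99],"turn":[0,0,0]},{"delta_pos":[0,0,-0.99],"turn":[0,0,0]}]}}

```text
time: 15.3
ee_pos: [0.456, -0.2305, 0.1379]
tcp_rot: [0.709, 0.705, 0.001, 0.003]
force: [0.8, -0.3, -0.2]
opening: 0.711
grip_force: 0.0
```

```bash
python3 go.py 456.5,-86.2,160,-10.8 456.5,-86.2,100,-10.8
```

```text
t15.3 tcp [ 456.  -230.5  137.9] phi -0.4 tilt 0.34 open 66.1 grip 0.0 F [ 0.8 -0.3 -0.2] q [-0.57 -0.08  1.82  0.    1.39 -0.56]
456.5,-86.2,160,-10.8 delta [0.601, -0.002, -0.092] turn z 0.0145 rows 2
456.5,-86.2,160,-10.8 delta [0.599, -0.056, -0.092] turn z 0.0145 rows 2
456.5,-86.2,100,-10.8 delta [0.0, 0.0, 0.5] turn z -0.0 rows 2
```

Request:
{"op": "move_arm", "data": {"plan": [{"delta_pos":[0.601,-0.002,-0.09],"turn":[0,0,0.0145]},{"delta_pos":[0.601,-0.002,-0.09],"turn":[0,0,0.0145]},{"delta_pos":[0.601,-0.002,-0.09],"turn":[0,0,0.0145]}], "fingers": 93}}

```text
time: 15.6
ee_pos: [0.4535, -0.1545, 0.1439]
tcp_rot: [0.74, 0.673, -0.0, -0.001]
force: [-0.8, 0.4, 0.0]
opening: 0.92
grip_force: 0.0
```

Request:
{"op": "move_arm", "data": {"plan": [{"delta_pos":[0.599,-0.056,-0.09],"turn":[0,0,0.0145]},{"delta_pos":[0.599,-0.056,-0.09],"turn":[0,0,0.0145]},{"delta_pos":[0.599,-0.056,-0.09],"turn":[0,0,0.0145]},{"delta_pos":[0.599,-0.056,-0.09],"turn":[0,0,0.0145]}]}}

```text
time: 16.0
ee_pos: [0.4541, -0.0853, 0.1551]
tcp_rot: [0.77, 0.638, -0.001, -0.0]
force: [0.4, -0.6, -0.6]
opening: 0.999
grip_force: 0.0
```

```bash
python3 go.py 456.5,-86.2,80,-10.8 456.5,-86.2,20,-10.8
python3 - <<'E'
from meas import *
t,K,T=grab('top')
V=roi(t,362,163,400,229)[...,2].astype(int)
for c in conts(V<70,362,163,5): print('dark',c.mean(0).round(1),cv2.boundingRect(c))
s,K,T=grab('side')
b=cv2.resize(s[240:330,300:420],None,fx=5,fy=5,interpolation=cv2.INTER_CUBIC)
a=cv2.resize(t[155:235,355:405],None,fx=4,fy=4,interpolation=cv2.INTER_CUBIC)
o=np.zeros((450,800,3),np.uint8); o[:,:600]=b; o[:320,600:]=a
cv2.imwrite('pics/c7.png',o[:,:,::-1])
E
```

```text
t16.0 tcp [454.1 -85.3 155.1] phi -10.7 tilt 0.10 open 92.9 grip 0.0 F [ 0.4 -0.6 -0.6] q [-0.3  -0.22  1.92 -0.    1.44 -0.11]
456.5,-86.2,80,-10.8 delta [-0.004, 0.021, 0.626] turn z 0.0002 rows 2
456.5,-86.2,20,-10.8 delta [0.0, 0.0, 0.5] turn z -0.0 rows 2
dark [373.6 215.7] (368, 201, 10, 28)
dark [378.8 191.6] (378, 187, 2, 9)
dark [372.7 177.8] (368, 169, 12, 15)
dark [376.2 167.9] (372, 167, 8, 2)
```

View pics/c7.png

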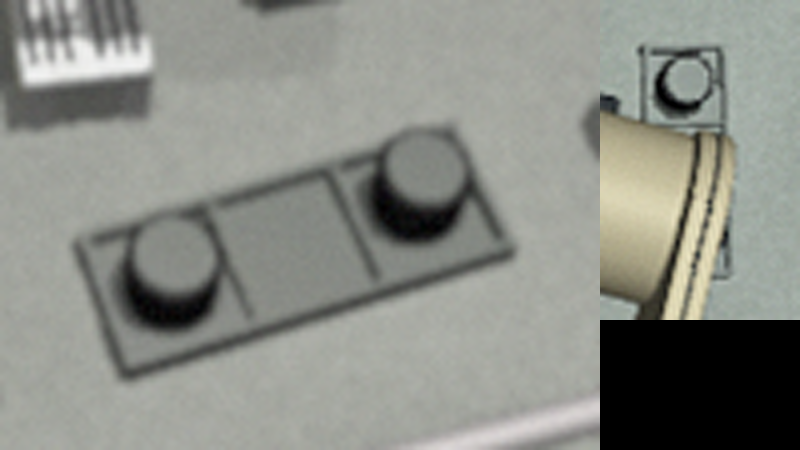

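Both caps stand upright in the outer wells, at side crop (172,265) and (425,180). Now lamp_1.

Request:
{"op": "move_arm", "data": {"plan": [{"delta_pos":[-0.004,0.018,0.3],"turn":[0,0,0]},{"delta_pos":[-0.004,0.018,0.626],"turn":[0,0,0]},{"delta_pos":[-0.004,0.018,0.626],"turn":[0,0,0]},{"delta_pos":[-0.004,0.018,0.626],"turn":[0,0,0]}]}}

```text
time: 16.5
ee_pos: [0.4557, -0.0864, 0.0809]
tcp_rot: [0.771, 0.637, -0.001, -0.001]
force: [0.3, -0.0, 0.7]
opening: 1.002
grip_force: 0.0
```

Request:
{"op": "move_arm", "data": {"plan": [{"delta_pos":[0,0,0.15],"turn":[0,0,0]},{"delta_pos":[0,0,0.3],"turn":[0,0,0]},{"delta_pos":[0,0,0.45],"turn":[0,0,0]},{"delta_pos":[0,0,0.5],"turn":[0,0,0]},{"delta_pos":[0,0,0.5],"turn":[0,0,0]}]}}

```text
time: 17.0
ee_pos: [0.4572, -0.0863, 0.0223]
tcp_rot: [0.771, 0.637, 0.0, 0.0]
force: [-0.2, 0.3, 0.5]
opening: 1.0
grip_force: 0.0
```

Request:
{"op": "move_arm", "data": {"plan": [{"delta_pos":[0,0,0],"turn":[0,0,0]},{"delta_pos":[0,0,0],"turn":[0,0,0]},{"delta_pos":[0,0,0],"turn":[0,0,0]},{"delta_pos":[0,0,0],"turn":[0,0,0]},{"delta_pos":[0,0,0],"turn":[0,0,0]}], "fingers": 50, "squeeze": 30}}

```text
time: 17.5
ee_pos: [0.4569, -0.086, 0.0218]
tcp_rot: [0.771, 0.637, 0.0, 0.0]
force: [-0.9, 0.0, 4.6]
opening: 0.683
grip_force: 30.0
```

```bash
python3 go.py 456.5,-86.2,200,-10.8 492,-383.3,200,-94.2
python3 - <<'E'
import numpy as np
c=np.array([496.8,-383.3]);u=np.array([np.cos(np.radians(-4.2)),np.sin(np.radians(-4.2))]);print(c+60*u,c-60*u)
E
```

```text
t17.5 tcp [456.9 -86.   21.8] phi -10.8 tilt 0.03 open 63.6 grip 30.0 F [-0.9  0.   4.6] q [-0.3  -0.06  2.04 -0.    1.17 -0.11]
456.5,-86.2,200,-10.8 delta [-0.001, -0.002, -0.743] turn z -0.0 rows 2
456.5,-86.2,200,-10.8 delta [-0.001, -0.002, -0.743] turn z -0.0 rows 2
492,-383.3,200,-94.2 delta [-0.792, 0.252, 0.0] turn z 0.0772 rows 4
492,-383.3,200,-94.2 delta [-0.583, 0.592, 0.0] turn z 0.0772 rows 4
492,-383.3,200,-94.2 delta [-0.24, 0.796, 0.0] turn z 0.0772 rows 4
[ 556.63886863 -387.69429183] [ 436.96113137 -378.90570817]
```

Request:
{"op": "move_arm", "data": {"plan": [{"delta_pos":[0,0,-0.15],"turn":[0,0,0]},{"delta_pos":[0,0,-0.4],"turn":[0,0,0]},{"delta_pos":[0,0,-0.743],"turn":[0,0,0]},{"delta_pos":[0,0,-0.743],"turn":[0,0,0]}]}}

```text
time: 17.9
ee_pos: [0.4604, -0.087, 0.1163]
tcp_rot: [0.771, 0.637, 0.003, 0.004]
force: [0.8, 0.5, -0.7]
opening: 0.686
grip_force: 30.0
```

Request:
{"op": "move_arm", "data": {"plan": [{"delta_pos":[0,0,-0.35],"turn":[0,0,0]},{"delta_pos":[0,0,-0.743],"turn":[0,0,0]},{"delta_pos":[0,0,-0.743],"turn":[0,0,0]},{"delta_pos":[0,0,-0.743],"turn":[0,0,0]}]}}

```text
time: 18.3
ee_pos: [0.4574, -0.0861, 0.2002]
tcp_rot: [0.771, 0.637, 0.001, 0.001]
force: [-0.2, -0.9, -2.0]
opening: 0.682
grip_force: 30.0
```

```bash
python3 go.py 556.6,-387.7,200,-94.2 556.6,-387.7,140,-94.2
```

```text
t18.3 tcp [457.4 -86.1 200.2] phi -10.8 tilt 0.13 open 63.5 grip 30.0 F [-0.2 -0.9 -2. ] q [-0.3  -0.24  1.86 -0.    1.53 -0.11]
556.6,-387.7,200,-94.2 delta [-0.771, 0.428, 0.0] turn z 0.0772 rows 4
556.6,-387.7,200,-94.2 delta [-0.483, 0.738, 0.0] turn z 0.0772 rows 4
556.6,-387.7,200,-94.2 delta [-0.083, 0.878, 0.0] turn z 0.0772 rows 4
556.6,-387.7,140,-94.2 delta [0.0, 0.0, 0.5] turn z -0.0 rows 2
```

Request:
{"op": "move_arm", "data": {"plan": [{"delta_pos":[-0.771,0.428,0],"turn":[0,0,0.0772]},{"delta_pos":[-0.771,0.428,0],"turn":[0,0,0.0772]},{"delta_pos":[-0.771,0.428,0],"turn":[0,0,0.0772]},{"delta_pos":[-0.771,0.428,0],"turn":[0,0,0.0772]},{"delta_pos":[-0.771,0.428,0],"turn":[0,0,0.0772]}]}}

```text
time: 18.8
ee_pos: [0.4883, -0.1862, 0.1965]
tcp_rot: [0.901, 0.433, -0.002, -0.002]
force: [0.6, -0.3, -1.4]
opening: 0.685
grip_force: 30.0
```

Request:
{"op": "move_arm", "data": {"plan": [{"delta_pos":[-0.483,0.738,0],"turn":[0,0,0.0772]},{"delta_pos":[-0.483,0.738,0],"turn":[0,0,0.0772]},{"delta_pos":[-0.483,0.738,0],"turn":[0,0,0.0772]},{"delta_pos":[-0.483,0.738,0],"turn":[0,0,0.0772]},{"delta_pos":[-0.483,0.738,0],"turn":[0,0,0.0772]}]}}

```text
time: 19.3
ee_pos: [0.522, -0.2865, 0.1974]
tcp_rot: [0.979, 0.205, -0.001, -0.001]
force: [0.2, -0.5, -1.5]
opening: 0.686
grip_force: 30.0
```

Request:
{"op": "move_arm", "data": {"plan": [{"delta_pos":[-0.083,0.878,0],"turn":[0,0,0.0772]},{"delta_pos":[-0.083,0.878,0],"turn":[0,0,0.0772]},{"delta_pos":[-0.083,0.878,0],"turn":[0,0,0.0772]},{"delta_pos":[-0.083,0.878,0],"turn":[0,0,0.0772]},{"delta_pos":[-0.083,0.878,0],"turn":[0,0,0.0772]}]}}

```text
time: 19.8
ee_pos: [0.5555, -0.3869, 0.1981]
tcp_rot: [0.999, -0.035, -0.001, -0.001]
force: [0.3, 1.0, -1.4]
opening: 0.684
grip_force: 30.0
```

```bash
python3 go.py 556.6,-387.7,123,-94.2
python3 - <<'E'
from meas import *
t,K,T=grab('top'); s,K2,T2=grab('side')
a=cv2.resize(t[130:260,380:460],None,fx=4,fy=4,interpolation=cv2.INTER_CUBIC)
b=cv2.resize(s[200:390,320:500],None,fx=2.6,fy=2.6,interpolation=cv2.INTER_CUBIC)
o=np.zeros((530,800,3),np.uint8); o[:a.shape[0],:a.shape[1]]=a; o[:b.shape[0],325:325+b.shape[1]]=b
cv2.imwrite('pics/c8.png',o[:,:,::-1])
E
```

```text
t19.8 tcp [ 555.5 -386.9  198.1] phi -94.1 tilt 0.13 open 63.6 grip 30.0 F [ 0.3  1.  -1.4] q [-0.68  0.34  1.25  0.    1.55  0.96]
556.6,-387.7,123,-94.2 delta [0.009, 0.006, 0.626] turn z 0.0004 rows 2
```

View pics/c8.png

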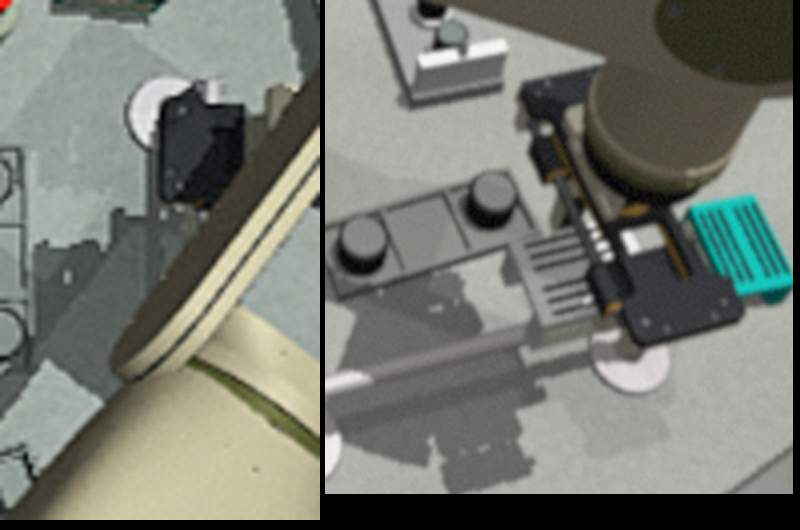

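The lamp is held level above the rail's far half, with its long side along the bar. Lowering it now.

Request:
{"op": "move_arm", "data": {"plan": [{"delta_pos":[0.009,0.006,0.3],"turn":[0,0,0]},{"delta_pos":[0.009,0.006,0.5],"turn":[0,0,0]},{"delta_pos":[0.009,0.006,0.6],"turn":[0,0,0]},{"delta_pos":[0.009,0.006,0.626],"turn":[0,0,0]},{"delta_pos":[0.009,0.006,0.626],"turn":[0,0,0]}]}}

```text
time: 20.4
ee_pos: [0.5571, -0.3881, 0.125]
tcp_rot: [0.999, -0.036, 0.0, 0.0]
force: [0.1, -1.1, -2.1]
opening: 0.687
grip_force: 30.0
```

Request:
{"op": "move_arm", "data": {"plan": [{"delta_pos":[0,0,0.01],"turn":[0,0,0]},{"delta_pos":[0,0,0.02],"turn":[0,0,0]},{"delta_pos":[0,0,0.025],"turn":[0,0,0]}]}}

```text
time: 20.7
ee_pos: [0.5574, -0.3887, 0.1226]
tcp_rot: [0.999, -0.037, 0.001, 0.001]
force: [-0.0, 0.8, -1.7]
opening: 0.684
grip_force: 30.0
```

Request:
{"op": "move_arm", "data": {"plan": [{"delta_pos":[0,0,0.01],"turn":[0,0,0]},{"delta_pos":[0,0,0.02],"turn":[0,0,0]},{"delta_pos":[0,0,0.02],"turn":[0,0,0]}]}}

```text
time: 21.0
ee_pos: [0.5571, -0.3885, 0.1199]
tcp_rot: [0.999, -0.037, 0.0, 0.0]
force: [-1.2, 0.7, 4.1]
opening: 0.686
grip_force: 30.0
```

Request:
{"op": "move_arm", "data": {"plan": [{"delta_pos":[0,0,0],"turn":[0,0,0]},{"delta_pos":[0,0,0],"turn":[0,0,0]},{"delta_pos":[0,0,0],"turn":[0,0,0]},{"delta_pos":[0,0,0],"turn":[0,0,0]}], "fingers": 90}}

```text
time: 21.4
ee_pos: [0.5568, -0.3883, 0.119]
tcp_rot: [0.999, -0.037, -0.0, -0.0]
force: [-0.4, 0.5, 0.4]
opening: 0.957
grip_force: 0.0
```

Request:
{"op": "move_arm", "data": {"plan": [{"delta_pos":[0,0,-0.2],"turn":[0,0,0]},{"delta_pos":[0,0,-0.5],"turn":[0,0,0]},{"delta_pos":[0,0,-0.8],"turn":[0,0,0]},{"delta_pos":[0,0,-0.8],"turn":[0,0,0]}]}}

```text
time: 21.8
ee_pos: [0.5594, -0.3903, 0.2227]
tcp_rot: [0.999, -0.037, 0.004, 0.003]
force: [1.0, -0.3, 1.1]
opening: 0.971
grip_force: 0.0
```

```bash
python3 go.py 450.4,87.2,200,-1.6 450.4,87.2,80,-1.6 450.4,87.2,21,-1.6
```

```text
t21.8 tcp [ 559.4 -390.3  222.7] phi -94.2 tilt 0.62 open 90.3 grip 0.0 F [ 1.  -0.3  1.1] q [-0.68  0.34  1.22 -0.    1.58  0.96]
450.4,87.2,200,-1.6 delta [-0.239, -0.78, 0.038] turn z -0.0514 rows 3
450.4,87.2,200,-1.6 delta [0.021, -0.816, 0.038] turn z -0.0514 rows 3
450.4,87.2,200,-1.6 delta [0.279, -0.767, 0.038] turn z -0.0514 rows 3
450.4,87.2,200,-1.6 delta [0.508, -0.639, 0.038] turn z -0.0514 rows 3
450.4,87.2,200,-1.6 delta [0.685, -0.444, 0.038] turn z -0.0514 rows 3
450.4,87.2,80,-1.6 delta [0.0, 0.0, 0.5] turn z 0.0 rows 2
450.4,87.2,80,-1.6 delta [0.0, 0.0, 0.5] turn z 0.0 rows 2
450.4,87.2,21,-1.6 delta [0.0, 0.0, 0.492] turn z -0.0 rows 2
```

Request:
{"op": "move_arm", "data": {"plan": [{"delta_pos":[-0.239,-0.78,0.038],"turn":[0,0,-0.0514]},{"delta_pos":[-0.239,-0.78,0.038],"turn":[0,0,-0.0514]},{"delta_pos":[-0.239,-0.78,0.038],"turn":[0,0,-0.0514]},{"delta_pos":[-0.239,-0.78,0.038],"turn":[0,0,-0.0514]}]}}

```text
time: 22.2
ee_pos: [0.5349, -0.2917, 0.21]
tcp_rot: [0.992, 0.125, -0.0, -0.0]
force: [-0.8, -0.9, 0.6]
opening: 0.969
grip_force: 0.0
```

Request:
{"op": "move_arm", "data": {"plan": [{"delta_pos":[0.021,-0.816,0.038],"turn":[0,0,-0.0514]},{"delta_pos":[0.021,-0.816,0.038],"turn":[0,0,-0.0514]},{"delta_pos":[0.021,-0.816,0.038],"turn":[0,0,-0.0514]},{"delta_pos":[0.021,-0.816,0.038],"turn":[0,0,-0.0514]}]}}

```text
time: 22.6
ee_pos: [0.5139, -0.1978, 0.2065]
tcp_rot: [0.959, 0.282, 0.0, 0.001]
force: [-0.2, -0.3, -0.4]
opening: 0.974
grip_force: 0.0
```

Request:
{"op": "move_arm", "data": {"plan": [{"delta_pos":[0.279,-0.767,0.038],"turn":[0,0,-0.0514]},{"delta_pos":[0.279,-0.767,0.038],"turn":[0,0,-0.0514]},{"delta_pos":[0.279,-0.767,0.038],"turn":[0,0,-0.0514]},{"delta_pos":[0.279,-0.767,0.038],"turn":[0,0,-0.0514]}]}}

```text
time: 23.0
ee_pos: [0.4926, -0.1028, 0.2022]
tcp_rot: [0.902, 0.432, 0.0, 0.001]
force: [0.6, -0.1, -0.3]
opening: 0.969
grip_force: 0.0
```

Request:
{"op": "move_arm", "data": {"plan": [{"delta_pos":[0.508,-0.639,0.038],"turn":[0,0,-0.0514]},{"delta_pos":[0.508,-0.639,0.038],"turn":[0,0,-0.0514]},{"delta_pos":[0.508,-0.639,0.038],"turn":[0,0,-0.0514]},{"delta_pos":[0.508,-0.639,0.038],"turn":[0,0,-0.0514]}]}}

```text
time: 23.4
ee_pos: [0.4709, -0.0074, 0.1974]
tcp_rot: [0.821, 0.571, 0.0, 0.001]
force: [-0.7, -0.1, 0.6]
opening: 0.97
grip_force: 0.0
```

Request:
{"op": "move_arm", "data": {"plan": [{"delta_pos":[0.685,-0.444,0.038],"turn":[0,0,-0.0514]},{"delta_pos":[0.685,-0.444,0.038],"turn":[0,0,-0.0514]},{"delta_pos":[0.685,-0.444,0.038],"turn":[0,0,-0.0514]},{"delta_pos":[0.685,-0.444,0.038],"turn":[0,0,-0.0514]},{"delta_pos":[0.685,-0.444,0.038],"turn":[0,0,-0.0514]}]}}

```text
time: 23.9
ee_pos: [0.4493, 0.0872, 0.1926]
tcp_rot: [0.719, 0.695, -0.0, 0.001]
force: [-0.6, -0.2, -0.4]
opening: 0.968
grip_force: 0.0
```

```bash
python3 go.py 450.4,87.2,120,-1.6 450.4,87.2,21,-1.6
python3 - <<'E'
from meas import *
s,K,T=grab('side'); V=lambda b:roi(s,*b)[...,2].astype(int)
b=(274,172,312,214)
for c in conts(V(b)>205,b[0],b[1],60): print('lamp0',rect(c,.048,K,T))
b=(258,134,338,180);h=roi(s,*b)
for c in conts((h[...,2]>195)|(h[...,1]>120),b[0],b[1],100): print('carrier',rect(c,.008,K,T))
t,K,T=grab('top'); 
b=(405,130,460,220);h=roi(t,*b)
for c in conts((h[...,2]>190),b[0],b[1],60): print('hung?',c.mean(0),rect(c,.146,K,T))
E
```

```text
t23.9 tcp [449.3  87.2 192.6] phi -2.0 tilt 0.06 open 90.0 grip 0.0 F [-0.6 -0.2 -0.4] q [ 0.08 -0.26  1.88 -0.    1.52  0.12]
450.4,87.2,120,-1.6 delta [0.0, 0.01, 0.605] turn z -0.0011 rows 2
450.4,87.2,21,-1.6 delta [0.0, 0.0, 0.825] turn z -0.0 rows 3
carrier (array([514.3, 244.2]), array([199.9, 100. ]), 2.4)
hung? [430.75497 173.465  ] (array([ 578.9, -387.9]), array([136.8,  68. ]), -4.1)
hung? [418.24756 155.50499] (array([ 630.8, -341.8]), array([60.9, 29.6]), -37.8)
```

Request:
{"op": "move_arm", "data": {"plan": [{"delta_pos":[0,0.01,0.3],"turn":[0,0,-0.001]},{"delta_pos":[0,0.01,0.605],"turn":[0,0,-0.001]},{"delta_pos":[0,0.01,0.605],"turn":[0,0,-0.001]},{"delta_pos":[0,0.01,0.605],"turn":[0,0,-0.001]}]}}

```text
time: 24.4
ee_pos: [0.4491, 0.0882, 0.1199]
tcp_rot: [0.716, 0.698, -0.001, -0.0]
force: [0.6, -0.2, 1.0]
opening: 0.965
grip_force: 0.0
```

Request:
{"op": "move_arm", "data": {"plan": [{"delta_pos":[0,0,0.25],"turn":[0,0,0]},{"delta_pos":[0,0,0.5],"turn":[0,0,0]},{"delta_pos":[0,0,0.7],"turn":[0,0,0]},{"delta_pos":[0,0,0.8],"turn":[0,0,0]},{"delta_pos":[0,0,0.825],"turn":[0,0,0]},{"delta_pos":[0,0,0.825],"turn":[0,0,0]}]}}

```text
time: 25.0
ee_pos: [0.4505, 0.0891, 0.0221]
tcp_rot: [0.715, 0.699, 0.001, 0.001]
force: [-0.0, -0.1, -0.6]
opening: 0.974
grip_force: 0.0
```

Request:
{"op": "move_arm", "data": {"plan": [{"delta_pos":[0,0,0],"turn":[0,0,0]},{"delta_pos":[0,0,0],"turn":[0,0,0]},{"delta_pos":[0,0,0],"turn":[0,0,0]},{"delta_pos":[0,0,0],"turn":[0,0,0]},{"delta_pos":[0,0,0],"turn":[0,0,0]}], "fingers": 50, "squeeze": 30}}

```text
time: 25.5
ee_pos: [0.4497, 0.0892, 0.0213]
tcp_rot: [0.715, 0.699, 0.0, 0.0]
force: [-1.4, -0.4, 4.8]
opening: 0.684
grip_force: 30.0
```

```bash
python3 go.py 450.4,87.2,200,-1.6 437,-379,200,-94.2
```

```text
t25.5 tcp [449.7  89.2  21.3] phi -1.3 tilt 0.04 open 63.6 grip 30.0 F [-1.4 -0.4  4.8] q [ 0.08 -0.08  2.05  0.    1.17  0.11]
450.4,87.2,200,-1.6 delta [-0.008, 0.003, -0.745] turn z 0.0004 rows 2
450.4,87.2,200,-1.6 delta [-0.008, 0.003, -0.745] turn z 0.0004 rows 2
437,-379,200,-94.2 delta [-0.972, -0.001, 0.0] turn z 0.0643 rows 3
437,-379,200,-94.2 delta [-0.894, 0.381, 0.0] turn z 0.0643 rows 3
437,-379,200,-94.2 delta [-0.672, 0.702, 0.0] turn z 0.0643 rows 3
437,-379,200,-94.2 delta [-0.342, 0.91, 0.0] turn z 0.0643 rows 3
```

Request:
{"op": "move_arm", "data": {"plan": [{"delta_pos":[0,0,-0.15],"turn":[0,0,0]},{"delta_pos":[0,0,-0.4],"turn":[0,0,0]},{"delta_pos":[0,0,-0.745],"turn":[0,0,0]},{"delta_pos":[0,0,-0.745],"turn":[0,0,0]}]}}

```text
time: 25.9
ee_pos: [0.4531, 0.0895, 0.1158]
tcp_rot: [0.715, 0.699, 0.003, 0.003]
force: [1.2, 0.0, -0.5]
opening: 0.683
grip_force: 30.0
```

Request:
{"op": "move_arm", "data": {"plan": [{"delta_pos":[0,0,-0.35],"turn":[0,0,0]},{"delta_pos":[0,0,-0.745],"turn":[0,0,0]},{"delta_pos":[0,0,-0.745],"turn":[0,0,0]},{"delta_pos":[0,0,-0.745],"turn":[0,0,0]}]}}

```text
time: 26.3
ee_pos: [0.45, 0.0892, 0.1999]
tcp_rot: [0.715, 0.699, 0.001, 0.001]
force: [0.4, -0.0, -2.4]
opening: 0.687
grip_force: 30.0
```

Request:
{"op": "move_arm", "data": {"plan": [{"delta_pos":[-0.972,0,0],"turn":[0,0,0.0643]},{"delta_pos":[-0.972,0,0],"turn":[0,0,0.0643]},{"delta_pos":[-0.972,0,0],"turn":[0,0,0.0643]},{"delta_pos":[-0.972,0,0],"turn":[0,0,0.0643]}]}}

```text
time: 26.7
ee_pos: [0.4452, -0.0294, 0.1967]
tcp_rot: [0.842, 0.539, -0.002, -0.001]
force: [0.2, 0.4, -2.1]
opening: 0.684
grip_force: 30.0
```

Request:
{"op": "move_arm", "data": {"plan": [{"delta_pos":[-0.894,0.381,0],"turn":[0,0,0.0643]},{"delta_pos":[-0.894,0.381,0],"turn":[0,0,0.0643]},{"delta_pos":[-0.894,0.381,0],"turn":[0,0,0.0643]},{"delta_pos":[-0.894,0.381,0],"turn":[0,0,0.0643]}]}}

```text
time: 27.1
ee_pos: [0.443, -0.1448, 0.1974]
tcp_rot: [0.933, 0.36, -0.001, -0.001]
force: [-0.1, 0.3, -1.8]
opening: 0.686
grip_force: 30.0
```

Request:
{"op": "move_arm", "data": {"plan": [{"delta_pos":[-0.672,0.702,0],"turn":[0,0,0.0643]},{"delta_pos":[-0.672,0.702,0],"turn":[0,0,0.0643]},{"delta_pos":[-0.672,0.702,0],"turn":[0,0,0.0643]},{"delta_pos":[-0.672,0.702,0],"turn":[0,0,0.0643]}]}}

```text
time: 27.5
ee_pos: [0.4409, -0.2606, 0.1979]
tcp_rot: [0.986, 0.167, -0.001, -0.001]
force: [0.1, 0.4, -2.1]
opening: 0.685
grip_force: 30.0
```

Request:
{"op": "move_arm", "data": {"plan": [{"delta_pos":[-0.342,0.91,0],"turn":[0,0,0.0643]},{"delta_pos":[-0.342,0.91,0],"turn":[0,0,0.0643]},{"delta_pos":[-0.342,0.91,0],"turn":[0,0,0.0643]},{"delta_pos":[-0.342,0.91,0],"turn":[0,0,0.0643]},{"delta_pos":[-0.342,0.91,0],"turn":[0,0,0.0643]}]}}

```text
time: 28.0
ee_pos: [0.439, -0.3749, 0.1984]
tcp_rot: [1.0, -0.031, -0.0, -0.001]
force: [-0.0, -0.6, -2.1]
opening: 0.687
grip_force: 30.0
```

```bash
python3 go.py 437,-379,123,-94.2
python3 - <<'E'
from meas import *
s,K,T=grab('side')
h=roi(s,270,210,460,360); 
for c in conts((h[...,2]>150)&(h[...,1]<30),270,210,150):
  r=cv2.minAreaRect(c); print(np.round(r[0],1),np.round(r[1],1),cv2.boundingRect(c))
p=np.array(env.sense()['ee_pos']); print('expect held crown',w2px(p+[0,0,.027],K,T),'hung',w2px([.557,-.388,.146],K,T))
E
```

```text
t28.0 tcp [ 439.  -374.9  198.4] phi -93.5 tilt 0.14 open 63.9 grip 30.0 F [-0.  -0.6 -2.1] q [-0.8   0.07  1.56  0.    1.51  0.84]
437,-379,123,-94.2 delta [-0.015, 0.035, 0.629] turn z 0.0019 rows 2
[342.5 322.6] [30.2 15.9] (331, 310, 21, 29)
[423.2 284.5] [ 72.5 149.8] (386, 209, 74, 151)
[304.9 263.8] [108.5  70.7] (269, 209, 72, 110)
expect held crown [[359.78063273 315.87616623]] hung [[412.77213413 320.09532508]]
```

Request:
{"op": "move_arm", "data": {"plan": [{"delta_pos":[-0.015,0.038,0],"turn":[0,0,0.0019]},{"delta_pos":[-0.015,0.038,0.3],"turn":[0,0,0.0019]},{"delta_pos":[-0.015,0.038,0.5],"turn":[0,0,0.0019]},{"delta_pos":[-0.015,0.038,0.6],"turn":[0,0,0.0019]},{"delta_pos":[-0.015,0.038,0.629],"turn":[0,0,0.0019]},{"delta_pos":[-0.015,0.038,0.629],"turn":[0,0,0.0019]}]}}

```text
time: 28.65
ee_pos: [0.4365, -0.3814, 0.1244]
tcp_rot: [0.999, -0.04, 0.0, 0.0]
force: [-0.3, 0.9, -0.9]
opening: 0.682
grip_force: 30.0
```

Request:
{"op": "move_arm", "data": {"plan": [{"delta_pos":[0,0,0.01],"turn":[0,0,0]},{"delta_pos":[0,0,0.02],"turn":[0,0,0]},{"delta_pos":[0,0,0.03],"turn":[0,0,0]},{"delta_pos":[0,0,0.03],"turn":[0,0,0]}]}}

```text
time: 29.05
ee_pos: [0.4364, -0.3818, 0.1207]
tcp_rot: [0.999, -0.04, 0.0, 0.0]
force: [0.4, 0.2, -1.3]
opening: 0.685
grip_force: 30.0
```

Request:
{"op": "move_arm", "data": {"plan": [{"delta_pos":[0,-0.015,0.005],"turn":[0,0,0]},{"delta_pos":[0,-0.015,0.015],"turn":[0,0,0]},{"delta_pos":[0,-0.015,0.015],"turn":[0,0,0]}]}}

```text
time: 29.35
ee_pos: [0.4366, -0.3798, 0.1193]
tcp_rot: [0.999, -0.04, 0.0, 0.0]
force: [-1.3, 1.5, 4.5]
opening: 0.685
grip_force: 30.0
```

Request:
{"op": "move_arm", "data": {"plan": [{"delta_pos":[0,0,0],"turn":[0,0,0]},{"delta_pos":[0,0,0],"turn":[0,0,0]},{"delta_pos":[0,0,0],"turn":[0,0,0]},{"delta_pos":[0,0,0],"turn":[0,0,0]}], "fingers": 90}}

```text
time: 29.75
ee_pos: [0.4364, -0.3799, 0.1185]
tcp_rot: [0.999, -0.04, -0.0, 0.0]
force: [0.7, -0.6, -1.7]
opening: 0.953
grip_force: 0.0
```

Request:
{"op": "move_arm", "data": {"plan": [{"delta_pos":[0,0,-0.2],"turn":[0,0,0]},{"delta_pos":[0,0,-0.5],"turn":[0,0,0]},{"delta_pos":[0,0,-0.8],"turn":[0,0,0]},{"delta_pos":[0,0,-0.8],"turn":[0,0,0]},{"delta_pos":[0,0,-0.8],"turn":[0,0,0]}]}}

```text
time: 30.25
ee_pos: [0.437, -0.3805, 0.2159]
tcp_rot: [0.999, -0.04, 0.001, 0.001]
force: [-0.9, 0.5, -0.5]
opening: 0.967
grip_force: 0.0
```

```bash
python3 go.py 513.5,245.5,200,2.4
```

```text
t30.2 tcp [ 437.  -380.5  215.9] phi -94.6 tilt 0.15 open 90.0 grip 0.0 F [-0.9  0.5 -0.5] q [-0.8   0.07  1.54 -0.    1.54  0.85]
513.5,245.5,200,2.4 delta [0.036, -0.875, 0.022] turn z -0.0449 rows 3
513.5,245.5,200,2.4 delta [0.279, -0.83, 0.022] turn z -0.0449 rows 3
513.5,245.5,200,2.4 delta [0.499, -0.72, 0.022] turn z -0.0449 rows 3
513.5,245.5,200,2.4 delta [0.679, -0.553, 0.022] turn z -0.0449 rows 3
513.5,245.5,200,2.4 delta [0.806, -0.342, 0.022] turn z -0.0449 rows 3
513.5,245.5,200,2.4 delta [0.87, -0.104, 0.022] turn z -0.0449 rows 3
```

Request:
{"op": "move_arm", "data": {"plan": [{"delta_pos":[0.036,-0.875,0.022],"turn":[0,0,-0.0449]},{"delta_pos":[0.036,-0.875,0.022],"turn":[0,0,-0.0449]},{"delta_pos":[0.036,-0.875,0.022],"turn":[0,0,-0.0449]},{"delta_pos":[0.036,-0.875,0.022],"turn":[0,0,-0.0449]}], "fingers": 50}}

```text
time: 30.65
ee_pos: [0.4488, -0.2739, 0.2104]
tcp_rot: [0.995, 0.102, -0.001, -0.001]
force: [-0.7, -0.7, -0.7]
opening: 0.667
grip_force: 0.0
```

Request:
{"op": "move_arm", "data": {"plan": [{"delta_pos":[0.279,-0.83,0.022],"turn":[0,0,-0.0449]},{"delta_pos":[0.279,-0.83,0.022],"turn":[0,0,-0.0449]},{"delta_pos":[0.279,-0.83,0.022],"turn":[0,0,-0.0449]},{"delta_pos":[0.279,-0.83,0.022],"turn":[0,0,-0.0449]}]}}

```text
time: 31.05
ee_pos: [0.4619, -0.1712, 0.2087]
tcp_rot: [0.971, 0.239, -0.0, 0.0]
force: [0.4, -0.1, -0.3]
opening: 0.542
grip_force: 0.0
```

Request:
{"op": "move_arm", "data": {"plan": [{"delta_pos":[0.499,-0.72,0.022],"turn":[0,0,-0.0449]},{"delta_pos":[0.499,-0.72,0.022],"turn":[0,0,-0.0449]},{"delta_pos":[0.499,-0.72,0.022],"turn":[0,0,-0.0449]},{"delta_pos":[0.499,-0.72,0.022],"turn":[0,0,-0.0449]}]}}

```text
time: 31.45
ee_pos: [0.475, -0.0676, 0.2064]
tcp_rot: [0.928, 0.373, -0.0, 0.0]
force: [0.1, -0.7, 0.3]
opening: 0.537
grip_force: 0.0
```

Request:
{"op": "move_arm", "data": {"plan": [{"delta_pos":[0.679,-0.553,0.022],"turn":[0,0,-0.0449]},{"delta_pos":[0.679,-0.553,0.022],"turn":[0,0,-0.0449]},{"delta_pos":[0.679,-0.553,0.022],"turn":[0,0,-0.0449]},{"delta_pos":[0.679,-0.553,0.022],"turn":[0,0,-0.0449]}]}}

```text
time: 31.85
ee_pos: [0.4878, 0.0363, 0.2038]
tcp_rot: [0.866, 0.499, -0.0, 0.0]
force: [-0.2, -0.8, -0.1]
opening: 0.538
grip_force: 0.0
```

Request:
{"op": "move_arm", "data": {"plan": [{"delta_pos":[0.806,-0.342,0.022],"turn":[0,0,-0.0449]},{"delta_pos":[0.806,-0.342,0.022],"turn":[0,0,-0.0449]},{"delta_pos":[0.806,-0.342,0.022],"turn":[0,0,-0.0449]},{"delta_pos":[0.806,-0.342,0.022],"turn":[0,0,-0.0449]}]}}

```text
time: 32.25
ee_pos: [0.5007, 0.1403, 0.2011]
tcp_rot: [0.788, 0.616, -0.001, 0.0]
force: [-0.5, -0.4, -0.0]
opening: 0.533
grip_force: 0.0
```

```bash
python3 go.py 513.5,245.5,200,2.4
python3 - <<'E'
from meas import *
s,K,T=grab('side'); t,K2,T2=grab('top'); np.savez('mid.npz',s=s,t=t,K=K,T=T,K2=K2,T2=T2)
def meas(f,K,T,bw,bh):
    h=roi(f,*bw); 
    for c in conts((h[...,2]>195)|(h[...,1]>120),bw[0],bw[1],100): print('carrier',rect(c,.008,K,T))
    h=roi(f,*bh)
    for c in conts(h[...,2]<75,bh[0],bh[1],10): print('handle',rect(c,.055,K,T))
meas(s,K,T,(250,130,340,184),(285,138,308,170)); meas(t,K2,T2,(215,165,266,238),(222,190,262,212))
a=cv2.resize(t[130:260,360:460],None,fx=3,fy=3,interpolation=cv2.INTER_CUBIC)
b=cv2.resize(s[220:370,290:470],None,fx=2.6,fy=2.6,interpolation=cv2.INTER_CUBIC)
o=np.zeros((400,780,3),np.uint8); o[:a.shape[0],:a.shape[1]]=a; o[:b.shape[0],305:305+b.shape[1]]=b
cv2.imwrite('pics/c9.png',o[:,:,::-1])
E
```

```text
t32.2 tcp [500.7 140.3 201.1] phi -13.9 tilt 0.07 open 49.6 grip 0.0 F [-0.5 -0.4 -0. ] q [ 0.18 -0.08  1.71 -0.    1.51  0.42]
513.5,245.5,200,2.4 delta [0.877, -0.107, 0.009] turn z -0.0454 rows 3
carrier (array([498.2, 233.7]), array([184.2,  86.5]), -10.7)
carrier (array([571.9, 250.4]), array([96.3, 88.3]), 85.7)
handle (array([505.9, 224.3]), array([107.3,  23.6]), 90.0)
carrier (array([453. , 271.1]), array([81.4, 51.1]), 2.5)
carrier (array([549.9, 172.8]), array([183.5,  13.2]), 9.8)
carrier (array([596.5, 269.6]), array([149.2,  71.1]), -82.7)
handle (array([493.3, 236.6]), array([134.6,  41.8]), 88.9)
```

View pics/c9.png

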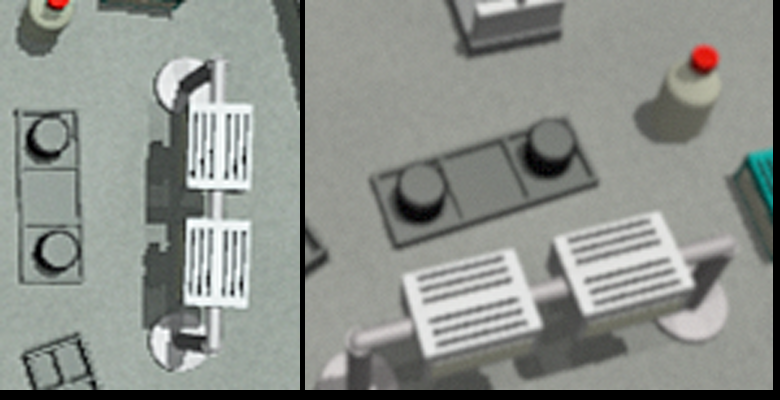

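Both lamps hang on the bar, at top crop (220,145) and (217,262), and both caps stand in their wells. The arm hides the carrier, so I'll step aside and re-measure it.

Request:
{"op": "move_arm", "data": {"plan": [{"delta_pos":[-0.6,-0.4,0],"turn":[0,0,-0.0454]},{"delta_pos":[-0.6,-0.4,0],"turn":[0,0,-0.0454]},{"delta_pos":[-0.6,-0.4,0],"turn":[0,0,-0.0454]},{"delta_pos":[-0.6,-0.4,0],"turn":[0,0,-0.0454]}]}}

```text
time: 32.75
ee_pos: [0.4366, 0.0812, 0.2018]
tcp_rot: [0.693, 0.721, 0.0, 0.001]
force: [-0.0, -0.9, -0.3]
opening: 0.54
grip_force: 0.0
```

```bash
cat > car.py <<'E'
from meas import *
s,K,T=grab('side'); t,K2,T2=grab('top')
def meas(n,f,K,T,bw,bh):
    h=roi(f,*bw); 
    for c in conts((h[...,2]>195)|(h[...,1]>120),bw[0],bw[1],100): print(n,'carrier',rect(c,.008,K,T))
    h=roi(f,*bh)
    for c in conts(h[...,2]<75,bh[0],bh[1],10): print(n,'handle',rect(c,.055,K,T))
meas('s',s,K,T,(258,134,338,180),(285,138,308,170)); meas('t',t,K2,T2,(222,168,262,233),(222,190,262,212))
E
python3 car.py; python3 go.py 513.5,245.5,190,2.4
```

```text
s carrier (array([514.3, 244.2]), array([199.9, 100. ]), 2.5)
s handle (array([507.1, 226.3]), array([111.4,  26.5]), 82.3)
t carrier (array([467.3, 211.7]), array([74.8, 70.7]), -1.1)
t carrier (array([459.4, 286.1]), array([114.2,  20.3]), 3.3)
t carrier (array([570.7, 248.8]), array([103.5,  90.9]), -86.9)
t handle (array([506.4, 241.2]), array([66.5,  9. ]), -7.8)
t32.9 tcp [437.2  82.4 202. ] phi 2.3 tilt 0.08 open 49.7 grip 0.0 F [ 0.5 -0.7 -0.7] q [ 0.07 -0.3   1.9  -0.    1.54  0.03]
513.5,245.5,190,2.4 delta [0.666, 0.346, 0.05] turn z -0.0001 rows 2
513.5,245.5,190,2.4 delta [0.666, 0.346, 0.05] turn z -0.0001 rows 2
```

Request:
{"op": "move_arm", "data": {"plan": [{"delta_pos":[0.666,0.346,0.05],"turn":[0,0,0]},{"delta_pos":[0.666,0.346,0.05],"turn":[0,0,0]},{"delta_pos":[0.666,0.346,0.05],"turn":[0,0,0]}]}}

```text
time: 33.15
ee_pos: [0.4755, 0.1684, 0.1944]
tcp_rot: [0.691, 0.723, 0.0, -0.001]
force: [-0.9, -1.1, -0.8]
opening: 0.538
grip_force: 0.0
```

Request:
{"op": "move_arm", "data": {"plan": [{"delta_pos":[0.666,0.346,0.05],"turn":[0,0,0]},{"delta_pos":[0.666,0.346,0.05],"turn":[0,0,0]},{"delta_pos":[0.666,0.346,0.05],"turn":[0,0,0]},{"delta_pos":[0.666,0.346,0.05],"turn":[0,0,0]}]}}

```text
time: 33.55
ee_pos: [0.5121, 0.2468, 0.1886]
tcp_rot: [0.691, 0.723, -0.001, -0.0]
force: [-1.1, -0.3, -0.6]
opening: 0.538
grip_force: 0.0
```

```bash
python3 go.py 514,245.2,90,2.45 514,245.2,25,2.45
```

```text
t33.5 tcp [512.1 246.8 188.6] phi 2.6 tilt 0.11 open 50.1 grip 0.0 F [-1.1 -0.3 -0.6] q [ 0.36  0.06  1.6  -0.    1.49  0.31]
514,245.2,90,2.45 delta [-0.014, 0.015, 0.822] turn z 0.0005 rows 3
514,245.2,25,2.45 delta [0.0, 0.0, 0.542] turn z -0.0 rows 2
```

Request:
{"op": "move_arm", "data": {"plan": [{"delta_pos":[-0.014,0.012,0.4],"turn":[0,0,0.0005]},{"delta_pos":[-0.014,0.012,0.7],"turn":[0,0,0.0005]},{"delta_pos":[-0.014,0.012,0.822],"turn":[0,0,0.0005]},{"delta_pos":[-0.014,0.012,0.822],"turn":[0,0,0.0005]},{"delta_pos":[-0.014,0.012,0.822],"turn":[0,0,0.0005]}]}}

```text
time: 34.05
ee_pos: [0.5146, 0.2448, 0.0927]
tcp_rot: [0.692, 0.721, 0.001, 0.0]
force: [0.1, -0.3, 0.5]
opening: 0.54
grip_force: 0.0
```

Request:
{"op": "move_arm", "data": {"plan": [{"delta_pos":[0,0,0.15],"turn":[0,0,0]},{"delta_pos":[0,0,0.3],"turn":[0,0,0]},{"delta_pos":[0,0,0.45],"turn":[0,0,0]},{"delta_pos":[0,0,0.53],"turn":[0,0,0]},{"delta_pos":[0,0,0.53],"turn":[0,0,0]},{"delta_pos":[0,0,0.53],"turn":[0,0,0]}]}}

```text
time: 34.65
ee_pos: [0.5148, 0.2453, 0.0289]
tcp_rot: [0.692, 0.722, 0.001, 0.0]
force: [0.7, 0.8, 0.0]
opening: 0.536
grip_force: 0.0
```

```bash
python3 go.py 514,245.2,25,2.45
```

```text
t34.6 tcp [514.8 245.3  28.9] phi 2.4 tilt 0.12 open 49.8 grip 0.0 F [0.7 0.8 0. ] q [ 0.35  0.2   1.74 -0.    1.19  0.31]
514,245.2,25,2.45 delta [-0.001, -0.006, 0.032] turn z -0.0002 rows 1
```

Request:
{"op": "move_arm", "data": {"plan": [{"delta_pos":[0,-0.003,0.03],"turn":[0,0,0]},{"delta_pos":[0,-0.003,0.03],"turn":[0,0,0]},{"delta_pos":[0,-0.003,0.03],"turn":[0,0,0]},{"delta_pos":[0,-0.003,0.03],"turn":[0,0,0]},{"delta_pos":[0,-0.003,0.03],"turn":[0,0,0]},{"delta_pos":[0,-0.003,0.03],"turn":[0,0,0]},{"delta_pos":[0,-0.003,0.03],"turn":[0,0,0]},{"delta_pos":[0,-0.003,0.03],"turn":[0,0,0]}], "fingers": 5, "squeeze": 50}}

```text
time: 35.45
ee_pos: [0.5133, 0.245, 0.0237]
tcp_rot: [0.692, 0.722, -0.0, -0.0]
force: [-1.6, 0.1, 2.6]
opening: 0.145
grip_force: 50.0
```

```bash
python3 go.py 514,245.2,200,2.45
```

```text
t35.5 tcp [513.3 245.   23.7] phi 2.4 tilt 0.00 open 13.5 grip 50.0 F [-1.6  0.1  2.6] q [0.36 0.21 1.75 0.   1.19 0.31]
514,245.2,200,2.45 delta [0.001, 0.003, -0.735] turn z -0.0001 rows 2
514,245.2,200,2.45 delta [0.001, 0.003, -0.735] turn z -0.0001 rows 2
```

Request:
{"op": "move_arm", "data": {"plan": [{"delta_pos":[0,0,-0.1],"turn":[0,0,0]},{"delta_pos":[0,0,-0.3],"turn":[0,0,0]},{"delta_pos":[0,0,-0.55],"turn":[0,0,0]},{"delta_pos":[0,0,-0.735],"turn":[0,0,0]},{"delta_pos":[0,0,-0.735],"turn":[0,0,0]}]}}

```text
time: 35.95
ee_pos: [0.5158, 0.2459, 0.1161]
tcp_rot: [0.692, 0.722, 0.003, 0.001]
force: [1.6, 0.2, -3.3]
opening: 0.145
grip_force: 50.0
```

Request:
{"op": "move_arm", "data": {"plan": [{"delta_pos":[0,0,-0.3],"turn":[0,0,0]},{"delta_pos":[0,0,-0.6],"turn":[0,0,0]},{"delta_pos":[0,0,-0.6],"turn":[0,0,0]},{"delta_pos":[0,0,-0.6],"turn":[0,0,0]}]}}

```text
time: 36.35
ee_pos: [0.5133, 0.245, 0.183]
tcp_rot: [0.692, 0.722, 0.0, 0.0]
force: [-0.4, -0.2, -5.7]
opening: 0.144
grip_force: 50.0
```

```bash
python3 go.py 619.8,-4.3,180,84.7
```

```text
t36.4 tcp [513.3 245.  183. ] phi 2.4 tilt 0.01 open 13.4 grip 50.0 F [-0.4 -0.2 -5.7] q [ 0.36  0.06  1.61 -0.    1.48  0.31]
619.8,-4.3,180,84.7 delta [-0.704, 0.267, 0.008] turn z -0.0762 rows 4
619.8,-4.3,180,84.7 delta [-0.748, -0.088, 0.008] turn z -0.0762 rows 4
619.8,-4.3,180,84.7 delta [-0.623, -0.422, 0.008] turn z -0.0762 rows 4
```

Request:
{"op": "move_arm", "data": {"plan": [{"delta_pos":[-0.704,0.267,0],"turn":[0,0,-0.0762]},{"delta_pos":[-0.704,0.267,0],"turn":[0,0,-0.0762]},{"delta_pos":[-0.704,0.267,0],"turn":[0,0,-0.0762]},{"delta_pos":[-0.704,0.267,0],"turn":[0,0,-0.0762]},{"delta_pos":[-0.704,0.267,0],"turn":[0,0,-0.0762]}]}}

```text
time: 36.85
ee_pos: [0.5472, 0.161, 0.1802]
tcp_rot: [0.501, 0.865, -0.002, -0.002]
force: [-0.0, 0.4, -4.7]
opening: 0.146
grip_force: 50.0
```

Request:
{"op": "move_arm", "data": {"plan": [{"delta_pos":[-0.748,-0.088,0],"turn":[0,0,-0.0762]},{"delta_pos":[-0.748,-0.088,0],"turn":[0,0,-0.0762]},{"delta_pos":[-0.748,-0.088,0],"turn":[0,0,-0.0762]},{"delta_pos":[-0.748,-0.088,0],"turn":[0,0,-0.0762]},{"delta_pos":[-0.748,-0.088,0],"turn":[0,0,-0.0762]}]}}

```text
time: 37.35
ee_pos: [0.5832, 0.0786, 0.1815]
tcp_rot: [0.282, 0.959, -0.001, -0.002]
force: [0.8, 0.9, -4.3]
opening: 0.145
grip_force: 50.0
```

Request:
{"op": "move_arm", "data": {"plan": [{"delta_pos":[-0.623,-0.422,0],"turn":[0,0,-0.0762]},{"delta_pos":[-0.623,-0.422,0],"turn":[0,0,-0.0762]},{"delta_pos":[-0.623,-0.422,0],"turn":[0,0,-0.0762]},{"delta_pos":[-0.623,-0.422,0],"turn":[0,0,-0.0762]},{"delta_pos":[-0.623,-0.422,0],"turn":[0,0,-0.0762]},{"delta_pos":[-0.623,-0.422,0],"turn":[0,0,-0.0762]}]}}

```text
time: 37.95
ee_pos: [0.6193, -0.0036, 0.1828]
tcp_rot: [0.047, 0.999, 0.0, -0.001]
force: [-0.2, 0.0, -4.5]
opening: 0.144
grip_force: 50.0
```

```bash
python3 go.py 619.8,-4.3,128,84.7
python3 - <<'E'
from meas import *
s,K,T=grab('side'); t,K2,T2=grab('top'); np.savez('hover.npz',s=s,t=t,K=K,T=T,K2=K2,T2=T2)
p=np.array(env.sense()['ee_pos']); z=p[2]-.0237+.008
u=w2px([[p[0],p[1],z]],K,T)[0]; print('px',u)
x0,y0=int(u[0])-60,int(u[1])-60; b=(x0,y0,x0+120,y0+120); h=roi(s,*b)
for c in conts((h[...,2]>170)|((h[...,1]>120)&(h[...,0]<20)),x0,y0,60): print('s',cv2.boundingRect(c),rect(c,z,K,T))
a=cv2.resize(t[130:220,250:380],None,fx=3,fy=3,interpolation=cv2.INTER_CUBIC)
b=cv2.resize(s[120:270,300:420],None,fx=3.3,fy=3.3,interpolation=cv2.INTER_CUBIC)
o=np.zeros((500,800,3),np.uint8); o[:a.shape[0],:a.shape[1]]=a; o[:b.shape[0],400:400+b.shape[1]]=b[:,:400]
cv2.imwrite('pics/c10.png',o[:,:,::-1])
E
```

```text
t38.0 tcp [619.3  -3.6 182.8] phi 84.6 tilt 0.08 open 13.4 grip 50.0 F [-0.2  0.  -4.5] q [-0.09  0.19  1.46  0.    1.49 -1.56]
619.8,-4.3,128,84.7 delta [-0.005, -0.005, 0.456] turn z -0.0004 rows 2
px [365.82337758 170.21216241]
s (357, 164, 41, 40) (array([617.1, -48.7]), array([111.8, 101.1]), 83.3)
s (391, 156, 34, 48) (array([712. , -65.3]), array([154.6,  41.2]), -87.3)
s (342, 152, 25, 43) (array([588.7,   1.2]), array([146.6,  28.5]), 86.2)
```

View pics/c10.png

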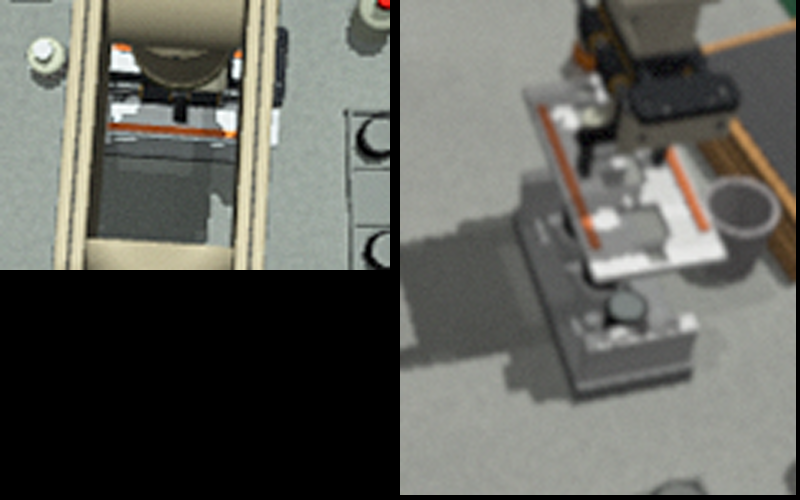

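Run:
```python
from meas import *
d=np.load('hover.npz');s,K,T=d['s'],d['K'],d['T']
print(w2px([[.5601,-.0985,.167],[.6597,-.1079,.167],[.5601,-.0985,.159],[.6597,-.1079,.159]],K,T).round(1).tolist())
# near edge line: strongest vertical brightness drop per column
g=cv2.GaussianBlur(cv2.cvtColor(s,cv2.COLOR_RGB2GRAY),(3,3),0).astype(float)
for x in(362,370,378,386,394):
    col=g[188:212,x]; dd=np.diff(col); i=dd.argmin(); print(x,188+i+.5,col[i-1:i+3].round(0),px2w([[x,188+i+.5]],.163,K,T).round(4)[0,:2])
for y in(165,175,185,195):
    row=g[y,325:365]; dd=np.abs(np.diff(row)); i=dd.argsort()[-3:]; print('row',y,sorted(325+i+.5))
```

```text
[[358.8, 204.4], [398.5, 197.0], [358.4, 206.4], [397.9, 199.1]]
362 204.5 [189. 140.  87.  54.] [ 0.5688 -0.0986]
370 202.5 [218. 182. 141. 124.] [ 0.5894 -0.099 ]
378 201.5 [180. 159. 134. 129.] [ 0.6089 -0.1023]
386 199.5 [222. 192. 146. 105.] [ 0.6298 -0.1027]
394 198.5 [217. 180. 128.  88.] [ 0.6494 -0.106 ]
row 165 [np.float64(353.5), np.float64(354.5), np.float64(358.5)]
row 175 [np.float64(335.5), np.float64(336.5), np.float64(361.5)]
row 185 [np.float64(348.5), np.float64(356.5), np.float64(357.5)]
row 195 [np.float64(335.5), np.float64(355.5), np.float64(360.5)]
```

The carrier is level above the nest with its long side along the nest's. Its near corners, at side pixels (358,204) and (399,198), match the pose I expected to about 1 mm. Lowering it gently.

Request:
{"op": "move_arm", "data": {"plan": [{"delta_pos":[-0.004,-0.006,0.2],"turn":[0,0,0]},{"delta_pos":[-0.004,-0.006,0.4],"turn":[0,0,0]},{"delta_pos":[-0.004,-0.006,0.45],"turn":[0,0,0]},{"delta_pos":[-0.004,-0.006,0.45],"turn":[0,0,0]},{"delta_pos":[-0.004,-0.006,0.45],"turn":[0,0,0]}]}}

```text
time: 38.55
ee_pos: [0.6208, -0.0049, 0.131]
tcp_rot: [0.046, 0.999, -0.0, 0.001]
force: [0.4, 0.7, -2.3]
opening: 0.143
grip_force: 50.0
```

```bash
python3 go.py 619.8,-4.5,112,84.7
```

```text
t38.5 tcp [620.8  -4.9 131. ] phi 84.7 tilt 0.08 open 13.3 grip 50.0 F [ 0.4  0.7 -2.3] q [-0.09  0.23  1.51 -0.    1.4  -1.57]
619.8,-4.5,112,84.7 delta [0.009, 0.002, 0.158] turn z -0.0 rows 1
```

Request:
{"op": "move_arm", "data": {"plan": [{"delta_pos":[0.004,0.002,0.04],"turn":[0,0,0]},{"delta_pos":[0.004,0.002,0.08],"turn":[0,0,0]},{"delta_pos":[0.004,0.002,0.11],"turn":[0,0,0]},{"delta_pos":[0.004,0.002,0.14],"turn":[0,0,0]},{"delta_pos":[0.004,0.002,0.15],"turn":[0,0,0]},{"delta_pos":[0.004,0.002,0.15],"turn":[0,0,0]}]}}

```text
time: 39.15
ee_pos: [0.6195, -0.0047, 0.1114]
tcp_rot: [0.046, 0.999, 0.0, -0.0]
force: [-1.1, -0.1, -4.9]
opening: 0.145
grip_force: 50.0
```

```bash
python3 go.py 619.8,-4.5,99,84.7
```

```text
t39.1 tcp [619.5  -4.7 111.4] phi 84.7 tilt 0.04 open 13.5 grip 50.0 F [-1.1 -0.1 -4.9] q [-0.09  0.24  1.54 -0.    1.36 -1.57]
619.8,-4.5,99,84.7 delta [-0.002, 0.002, 0.103] turn z -0.0 rows 1
```

Request:
{"op": "move_arm", "data": {"plan": [{"delta_pos":[0,0,0.02],"turn":[0,0,0]},{"delta_pos":[0,0,0.04],"turn":[0,0,0]},{"delta_pos":[0,0,0.06],"turn":[0,0,0]},{"delta_pos":[0,0,0.08],"turn":[0,0,0]},{"delta_pos":[0,0,0.08],"turn":[0,0,0]}]}}

```text
time: 39.65
ee_pos: [0.6194, -0.0047, 0.1015]
tcp_rot: [0.046, 0.999, 0.0, -0.0]
force: [-0.4, -0.0, -4.9]
opening: 0.146
grip_force: 50.0
```

Request:
{"op": "move_arm", "data": {"plan": [{"delta_pos":[0,0,0.015],"turn":[0,0,0]},{"delta_pos":[0,0,0.03],"turn":[0,0,0]},{"delta_pos":[0,0,0.03],"turn":[0,0,0]}]}}

```text
time: 39.95
ee_pos: [0.6197, -0.0047, 0.0987]
tcp_rot: [0.046, 0.999, -0.0, -0.0]
force: [-2.0, -0.5, -2.7]
opening: 0.146
grip_force: 50.0
```

Request:
{"op": "move_arm", "data": {"plan": [{"delta_pos":[0,0,0.01],"turn":[0,0,0]},{"delta_pos":[0,0,0.015],"turn":[0,0,0]},{"delta_pos":[0,0,0.015],"turn":[0,0,0]}]}}

```text
time: 40.25
ee_pos: [0.6196, -0.0047, 0.0984]
tcp_rot: [0.046, 0.999, -0.0, -0.0]
force: [-8.9, 0.5, 8.4]
opening: 0.148
grip_force: 50.0
```

Request:
{"op": "move_arm", "data": {"plan": [{"delta_pos":[0,0,0],"turn":[0,0,0]},{"delta_pos":[0,0,0],"turn":[0,0,0]},{"delta_pos":[0,0,0],"turn":[0,0,0]},{"delta_pos":[0,0,0],"turn":[0,0,0]},{"delta_pos":[0,0,0],"turn":[0,0,0]}], "fingers": 44}}

```text
time: 40.75
ee_pos: [0.6199, -0.0047, 0.0968]
tcp_rot: [0.046, 0.999, 0.0, 0.0]
force: [0.8, -0.0, -0.0]
opening: 0.467
grip_force: 0.0
```

Request:
{"op": "move_arm", "data": {"plan": [{"delta_pos":[0,0,-0.2],"turn":[0,0,0]},{"delta_pos":[0,0,-0.5],"turn":[0,0,0]},{"delta_pos":[0,0,-0.9],"turn":[0,0,0]},{"delta_pos":[0,0,-0.9],"turn":[0,0,0]},{"delta_pos":[0,0,-0.9],"turn":[0,0,0]}]}}

```text
time: 41.25
ee_pos: [0.6211, -0.0049, 0.207]
tcp_rot: [0.046, 0.999, -0.0, 0.002]
force: [0.3, 0.7, -0.4]
opening: 0.473
grip_force: 0.0
```

```bash
python3 go.py 448,410,200,84.7 448,410,120,84.7
```

```text
t41.2 tcp [621.1  -4.9 207. ] phi 84.7 tilt 0.24 open 44.0 grip 0.0 F [ 0.3  0.7 -0.4] q [-0.09  0.18  1.43 -0.    1.53 -1.57]
448,410,200,84.7 delta [0.439, 0.827, 0.015] turn z -0.0 rows 3
448,410,200,84.7 delta [0.439, 0.827, 0.015] turn z -0.0 rows 3
448,410,200,84.7 delta [0.439, 0.827, 0.015] turn z -0.0 rows 3
448,410,200,84.7 delta [0.439, 0.827, 0.015] turn z -0.0 rows 3
448,410,120,84.7 delta [0.0, 0.0, 0.667] turn z -0.0 rows 2
```

Request:
{"op": "move_arm", "data": {"plan": [{"delta_pos":[0.439,0.827,0.015],"turn":[0,0,0]},{"delta_pos":[0.439,0.827,0.015],"turn":[0,0,0]},{"delta_pos":[0.439,0.827,0.015],"turn":[0,0,0]},{"delta_pos":[0.439,0.827,0.015],"turn":[0,0,0]}], "fingers": 0}}

```text
time: 41.65
ee_pos: [0.575, 0.1007, 0.2014]
tcp_rot: [0.045, 0.999, -0.0, -0.001]
force: [0.2, -0.2, -0.0]
opening: 0.179
grip_force: 0.0
```

Request:
{"op": "move_arm", "data": {"plan": [{"delta_pos":[0.439,0.827,0.015],"turn":[0,0,0]},{"delta_pos":[0.439,0.827,0.015],"turn":[0,0,0]},{"delta_pos":[0.439,0.827,0.015],"turn":[0,0,0]},{"delta_pos":[0.439,0.827,0.015],"turn":[0,0,0]}]}}

```text
time: 42.05
ee_pos: [0.5329, 0.203, 0.2004]
tcp_rot: [0.045, 0.999, -0.0, -0.0]
force: [-0.3, -0.7, -0.5]
opening: 0.002
grip_force: 0.0
```

Request:
{"op": "move_arm", "data": {"plan": [{"delta_pos":[0.439,0.827,0.015],"turn":[0,0,0]},{"delta_pos":[0.439,0.827,0.015],"turn":[0,0,0]},{"delta_pos":[0.439,0.827,0.015],"turn":[0,0,0]},{"delta_pos":[0.439,0.827,0.015],"turn":[0,0,0]}]}}

```text
time: 42.45
ee_pos: [0.4903, 0.3061, 0.1989]
tcp_rot: [0.046, 0.999, -0.0, -0.0]
force: [-0.4, -0.6, -0.5]
opening: 0.007
grip_force: 0.0
```

Request:
{"op": "move_arm", "data": {"plan": [{"delta_pos":[0.439,0.827,0.015],"turn":[0,0,0]},{"delta_pos":[0.439,0.827,0.015],"turn":[0,0,0]},{"delta_pos":[0.439,0.827,0.015],"turn":[0,0,0]},{"delta_pos":[0.439,0.827,0.015],"turn":[0,0,0]},{"delta_pos":[0.439,0.827,0.015],"turn":[0,0,0]}]}}

```text
time: 42.95
ee_pos: [0.4482, 0.408, 0.1973]
tcp_rot: [0.047, 0.999, -0.001, 0.0]
force: [-0.6, -0.0, 0.1]
opening: 0.005
grip_force: 0.0
```

```bash
python3 go.py 448.5,410,90,84.7
python3 - <<'E'
from meas import *
s,K,T=grab('side'); t,K2,T2=grab('top'); np.savez('end.npz',s=s,t=t,K=K,T=T,K2=K2,T2=T2)
for n,f,k,e,b in(('top',t,K2,T2,(276,140,348,196)),('side',s,K,T,(325,150,400,240))):
    h=roi(f,*b)
    for c in conts((h[...,2]>190)|((h[...,1]>120)&(h[...,0]<20)),b[0],b[1],60): print(n,'carrier',rect(c,.082,k,e))
a=cv2.resize(t[110:270,270:460],None,fx=4,fy=4,interpolation=cv2.INTER_CUBIC)[:,:400*2]
b=cv2.resize(s[140:380,310:470],None,fx=2.4,fy=2.4,interpolation=cv2.INTER_CUBIC)
o=np.zeros((600,800,3),np.uint8); a=cv2.resize(a,None,fx=.54,fy=.54); o[:a.shape[0],:a.shape[1]]=a; o[:b.shape[0],412:412+b.shape[1]]=b[:,:388]
cv2.imwrite('pics/c11.png',o[:,:,::-1])
E
```

```text
t43.0 tcp [448.2 408.  197.3] phi 84.6 tilt 0.08 open 0.5 grip 0.0 F [-0.6 -0.   0.1] q [ 0.65  0.15  1.48 -0.    1.51 -0.82]
448.5,410,90,84.7 delta [-0.001, 0.017, 0.894] turn z -0.0002 rows 3
top carrier (array([623.1,  -2.2]), array([204.5, 105.4]), 84.6)
side carrier (array([621.6,  -4.3]), array([199.7, 100. ]), 84.6)
side carrier (array([758.7,  79.2]), array([95.9, 45.7]), -87.6)
```

View pics/c11.png

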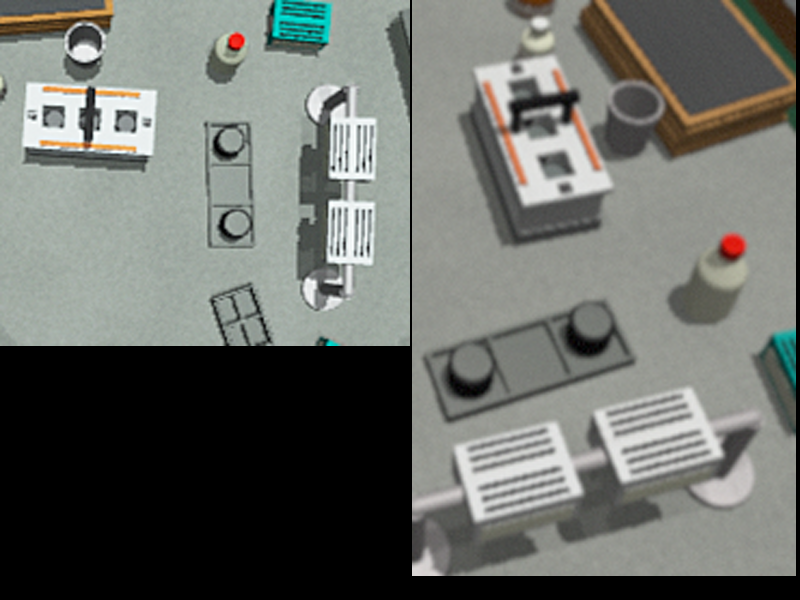

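All in place: the carrier is flat on the nest at 84.6° with the pins through its holes, the caps are in their wells and the lamps hang on the bar. Now the button.

Request:
{"op": "move_arm", "data": {"plan": [{"delta_pos":[0,0.017,0.35],"turn":[0,0,0]},{"delta_pos":[0,0.017,0.65],"turn":[0,0,0]},{"delta_pos":[0,0.017,0.85],"turn":[0,0,0]},{"delta_pos":[0,0.017,0.89],"turn":[0,0,0]},{"delta_pos":[0,0.017,0.89],"turn":[0,0,0]}]}}

```text
time: 43.55
ee_pos: [0.4471, 0.4107, 0.0904]
tcp_rot: [0.047, 0.999, -0.001, -0.001]
force: [1.2, -0.8, 0.8]
opening: 0.004
grip_force: 0.0
```

Request:
{"op": "move_arm", "data": {"plan": [{"delta_pos":[0,0,0.04],"turn":[0,0,0]},{"delta_pos":[0,0,0.08],"turn":[0,0,0]},{"delta_pos":[0,0,0.11],"turn":[0,0,0]},{"delta_pos":[0,0,0.13],"turn":[0,0,0]},{"delta_pos":[0,0,0.13],"turn":[0,0,0]}]}}

```text
time: 44.05
ee_pos: [0.4466, 0.412, 0.0749]
tcp_rot: [0.046, 0.999, -0.0, -0.0]
force: [-0.7, -0.4, -0.2]
opening: 0.003
grip_force: 0.0
```

Request:
{"op": "move_arm", "data": {"plan": [{"delta_pos":[0,-0.01,0.015],"turn":[0,0,0]},{"delta_pos":[0,-0.01,0.03],"turn":[0,0,0]},{"delta_pos":[0,-0.01,0.03],"turn":[0,0,0]}]}}

```text
time: 44.35
ee_pos: [0.4466, 0.4107, 0.0713]
tcp_rot: [0.046, 0.999, -0.0, -0.0]
force: [-0.1, -0.2, 0.1]
opening: 0.007
grip_force: 0.0
```

Request:
{"op": "move_arm", "data": {"plan": [{"delta_pos":[0,0,0.015],"turn":[0,0,0]},{"delta_pos":[0,0,0.03],"turn":[0,0,0]},{"delta_pos":[0,0,0.03],"turn":[0,0,0]}]}}

```text
time: 44.65
ee_pos: [0.4468, 0.411, 0.068]
tcp_rot: [0.046, 0.999, 0.0, 0.0]
force: [-0.7, -0.2, 2.2]
opening: 0.008
grip_force: 1.3
```

Request:
{"op": "move_arm", "data": {"plan": [{"delta_pos":[0,0,0.02],"turn":[0,0,0]},{"delta_pos":[0,0,0.04],"turn":[0,0,0]},{"delta_pos":[0,0,0.045],"turn":[0,0,0]},{"delta_pos":[0,0,0.045],"turn":[0,0,0]}]}}

```text
time: 45.05
ee_pos: [0.447, 0.4111, 0.0629]
tcp_rot: [0.046, 0.999, 0.0, 0.0]
force: [-1.0, -0.7, 4.0]
opening: 0.008
grip_force: 2.4
```

Request:
{"op": "move_arm", "data": {"plan": [{"delta_pos":[0,0,0.008],"turn":[0,0,0]},{"delta_pos":[0,0,0.015],"turn":[0,0,0]},{"delta_pos":[0,0,0.015],"turn":[0,0,0]}]}}

```text
time: 45.35
ee_pos: [0.4471, 0.4111, 0.0626]
tcp_rot: [0.046, 0.999, 0.0, 0.0]
force: [-4.8, -4.5, 15.8]
opening: 0.009
grip_force: 7.8
```

It has bottomed out: the force jumped to 16 N with no further travel. Hold briefly, then let go.

Request:
{"op": "move_arm", "data": {"plan": [{"delta_pos":[0,0,0],"turn":[0,0,0]},{"delta_pos":[0,0,0],"turn":[0,0,0]},{"delta_pos":[0,0,-0.15],"turn":[0,0,0]},{"delta_pos":[0,0,-0.5],"turn":[0,0,0]},{"delta_pos":[0,0,-0.9],"turn":[0,0,0]},{"delta_pos":[0,0,-0.9],"turn":[0,0,0]},{"delta_pos":[0,0,-0.9],"turn":[0,0,0]}]}}

```text
time: 46.05
ee_pos: [0.4477, 0.4116, 0.1705]
tcp_rot: [0.046, 0.999, 0.001, 0.001]
force: [0.0, -0.8, 0.5]
opening: 0.008
grip_force: 0.0
```

```bash
python3 go.py
python3 - <<'E'
from meas import *
d=np.load('end.npz'); s,K,T=grab('side')
b=(310,150,460,360)
x=np.abs(s[b[1]:b[3],b[0]:b[2]].astype(int)-d['s'][b[1]:b[3],b[0]:b[2]]).max(2); print('changed px vs last checked view:',(x>45).sum())
h=roi(s,325,150,400,240)
for c in conts((h[...,2]>190)|((h[...,1]>120)&(h[...,0]<20)),325,150,60): print('carrier',rect(c,.082,K,T))
E
```

```text
t46.0 tcp [447.7 411.6 170.5] phi 84.7 tilt 0.21 open 0.7 grip 0.0 F [ 0.  -0.8  0.5] q [ 0.66  0.17  1.51 -0.    1.46 -0.82]
changed px vs last checked view: 0
carrier (array([621.3,  -4.4]), array([199.6, 100. ]), 84.8)
carrier (array([758.6,  79.4]), array([96.4, 46.2]), -86.8)
```

```bash
python3 -c "
from bench import env
print(env.job_done())"
```

```text
the job is handed in; nothing more can be done
None
```

I put both caps in wells, seated the carrier on the pins, hung both lamps on the rail, pressed the start button down to its stop and released it, and handed the job in; no verdict came back.

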